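Nest the turned bowls in the packing box

TASK

Swing the lamp arm away from over the packing box, all the way back to its stop. Then nest every turned bowl from the bench on the one that stands in the box, into a single upright stack in the box with each bowl fully home in the one below, and last close the box's lid fully. Leave the wax jar, the gouge and the wood blank where they are.

Things in the scene. Friction and masses are not known exactly. Their poses are not given: they have to be found in the camera images.
- lamp_arm (a joint): swing of the lamp's arm about its upright post (rad): near 0 the lamp hangs over the box; it grows as the arm swings clockwise seen from above, towards the robot's side of the post, and the stop is at 1.05. Stiff hinge, stays where left; about 1.5 N at the grip turns it
- lamp_axis (a point): point on the lamp's post axis at the height of the arm's hinge, 190 mm above the bench. The post is 18 mm thick on a fixed round base 110 mm across
- lamp_grip (a point): point on the upright round black grip peg (16 mm diameter) that stands on the white lamp arm, 170 mm from the post axis. The peg's top is 12 mm above this point and it stands 38 mm proud of the arm's 14 mm thick bar. Moves with the arm
- lamp_head (a point): centre of the lamp's flat round white head, 90 mm across and 16 mm thick, at the end of the arm, 240 mm from the post axis, 190 mm above the bench
- box: open plywood packing box fixed to the bench, 192 x 192 x 98 mm outside, walls and floor 8 mm. Origin: centre of its underside; x points from the front (robot) wall to the hinged rear wall, z up
- box_in (a point): centre of the box's inner floor, 8 mm above the bench; axes as the box
- lid (a joint): opening angle of the lid (rad): 0 is closed on the box, about 1.57 is upright, 1.9 its widest. It starts open, about upright or leaning a little back. Stiff hinge, stays where left; it takes up to about 0.65 N m (about 5 N at 130 mm from the hinge) to move it
- lid_hinge (a point): middle of the hinge line, on the box's rear wall at its outer face, 98 mm above the bench. Its axes turn with the lid, a plywood cap 192 x 192 mm and 23.5 mm thick in all, hollow below (15 mm deep, rim 8 mm): the lid lies along this point's -x from the hinge, y is the hinge line, z points out of the lid's outer (top) face, which lies at z = 23.5 mm
- lid_handle (a point): grip point of the round wooden knob on the lid's outer face, 30 mm from the free edge, in the middle of the width, 35 mm off the face. When the lid stands open the knob points away from the robot
- bowl1: one of four to six alike plain turned wooden bowls (some may be absent). Origin: centre of the foot's underside, z up. 32 mm high. Foot 35 mm across, 8 mm high, then the outside flares to 80 mm across at 25 mm and runs straight up to the rim. Inside: floor 13.5 mm above the underside, 39 mm across, flaring to 68 mm across at 24.5 mm, then straight up
- bowl2: bowl like bowl1, same origin and axes. The rim of each is an upright band 6 mm thick and 7 mm deep: pinch it from above, one finger inside and one outside, fingertips at most 7 mm below the rim. Mass about 60 g
- bowl3: bowl like bowl1, same origin and axes. Nested, a bowl's foot stands on the inner floor of the bowl under it, 13.5 mm higher, with about 2 mm of side play
- bowl4: bowl like bowl1, same origin and axes
- bowl5: bowl like bowl1, same origin and axes
- bowl6: bowl like bowl1, same origin and axes; this one is always there and starts standing on the floor of the box: the foot of the stack
- wax_jar: bystander: wax jar, 68 mm across, 65 mm high, origin under its centre; leave alone
- gouge: bystander: turning gouge lying on the bench, about 370 mm long, blade ahead, origin under the joint of handle and blade; leave alone
- blank: bystander: square dark wood blank, 90 x 90 x 60 mm, origin under its centre; leave alone
There are look-alikes about, which are no part of the job. Leave any turquoise look-alike of the bowl4 alone. Leave any turquoise look-alike of the bowl1 alone.

How it is judged:
By the outcome, as a careful person would: the job done as asked, in the order asked, and still so for the second after the job is handed in, with the robot touching nothing.
Of bowl1, bowl2, bowl3, bowl4, bowl5 only 3 to 5 are there at a start; the rules pass over those that are not, and their reading is None.
At some moment in a run one of bowl1, bowl2, bowl3, bowl4, bowl5 may be knocked a few centimetres aside while the robot is not near it.
It also fails if it takes over 210 s, if anything falls off the work surface, if the arm or the gripper's body presses on something with over 40 N, if the wrist force passes 120 N, or if a joint passes its speed limit or range.

ROBOT

A 6-joint arm with a two-finger parallel gripper is mounted at the origin on the work surface. World frame = base frame: x ahead of the robot, y to its left, z up, the work surface at z = 0. Lengths are in m, angles in degrees, forces in N, time in s.
With the tool pointing down it reaches from about 0.35 to 0.875 m from the base axis. Payload 4.2 kg.
Tool frame: the origin (TCP) lies midway between the tips of the shut fingers; the grasp point (between the pads) lies 19 mm behind it (hold_point_z is the z of the grasp point in the tool frame, in m); z points along the fingers, y is the direction in which the jaws open and shut (so a half turn about z gives the same grasp; the last joint's range is limited). The gripper opens to 87 mm and grips with 3 to 60 N. Pads are 19 mm wide; open, the fingers measure 117 mm over their backs; the gripper's body (75 mm by 190 mm) begins 51 mm behind the grasp point.
Start: joints at [83.915, 22.042, 0.453, 0, -68.411, -14.817], TCP at [0.223, 0.584, 0.185] pointing down, gripper open.
Joint ranges: [-179.83, 179.83], [-69.29, 118.12], [-61.27, 80.66], [-181.25, 117.63], [-171.15, -9.14], [-177.46, 177.46]. Speed limits (degrees/s): [159.86, 159.86, 180, 180, 180, 180].

INTERFACE

Orientations are given as a 3x3 rotation matrix whose columns are the frame's x, y, z axes.
In Python, from station import * gives the robot as it stands. The module is installed in compiled form; this text tells all that it offers.
- The arm moves only by the tool jog_arm, never from a script. Its argument "moves" is a list of rows, each a list of 7 numbers: the closure, from -1 (fully open) to 1 (shut), then the shift along the tool's x, y, z in m, then the turn, a rotation vector about the tool's x, y, z in rad. In form: [[gripper, x, y, z, wx, wy, wz], ...]. A call has exactly 10 rows; each row is the pose to reach, as a shift and turn from the pose commanded when the call began, along the tool's axes at that moment; what a row does not reach only later rows make up. A row lasts 1/12 s, in which the tool goes at most 41.7 mm and 7.16 degrees, less where a joint would pass 70% of its speed; a pose out of reach is approached as far as the arm can. A call with a gripper value outside its range is refused whole. The fingers move at their own pace and stop on an object; the grip force is fixed at half the most. Time passes only in rows, so rows that repeat a pose let the fingers close, or fill a call up. It gives the time, the measured TCP pose, the force and the opening at its end, in the units of the state.
- sense(): the state, without advancing time (a new reading comes with each control period).
- capture(name): name is "scene" or "side" or "wrist"; returns a dict with "frame" (384x512x3 uint8, red, green, blue), "fov_y" (degrees; the focal length in pixels is half the picture's height over the tangent of half this angle, whatever the lens; pixels are square), "cx", "cy" (the principal point, pixels), "world_from_camera" (4x4, takes a point from camera to world coordinates). Camera axes: x right, y down, z forward; pixel columns grow to the right and rows downward; lengths in m; the calibration is good to about 2 mm. The wrist camera is an equidistant fisheye: a pixel r from the principal point sees the ray r / f radians off the axis. A picture is of the moment at which its call begins. There is no depth.
- finish_job(): hands the job in, once; it reports no verdict.
The state is a dict: "time_s": time; "joints": joint angles; "joint_velocities": joint speeds; "effort": joint torques, N m; "tcp_pos": TCP position; "ee_rot": TCP orientation; "wrist_force": force on the tool from outside, world axes, zero at the start; "moment": the same for the moment, N m; "gripper_width": opening from 0.0 (shut) to 1.0 (fully open).
Only numpy, scipy, OpenCV 4.12 (cv2) and the standard library are available. Lean on these libraries where they do the work, as an engineer would, in place of code of your own. Each camera call takes 0.05 s, during which the arm holds its last target.

## Working session

There is one attempt and no reset: what is moved stays moved. The work goes in short steps, Python scripts to look and compute and a tool call to move; the robot and the scene stay as the last step left them, time stands still between calls to the robot, and variables do not carry over. Pictures are saved under pics/ and viewed, and the job is handed in when it is done.

Besides the shell and the picture viewer there is one more tool, called by a JSON object that holds its "op" and its "data", one argument or row to a line. jog_arm: Moves the arm, as the interface text tells. Its arguments: {"type":"object","properties":{"moves":{"type":"array"}},"required":["moves"]}

```bash
mkdir -p pics
cat > h.py <<'E'
from station import *
import numpy as np, cv2
def snap(n,fn):
    c=capture(n); cv2.imwrite('pics/'+fn+'.png',cv2.cvtColor(c['frame'],cv2.COLOR_RGB2BGR)); 
    np.save('pics/'+fn+'.npy',c,allow_pickle=True); return c
def load(fn): return np.load('pics/'+fn+'.npy',allow_pickle=True).item()
def ray(c,u,v,fish=False):
    H=c['frame'].shape[0]; f=H/2/np.tan(np.radians(c['fov_y'])/2)
    d=np.array([u-c['cx'],v-c['cy']])
    if fish:
        r=np.linalg.norm(d); th=r/f; k=np.array([*(d/r*np.sin(th)),np.cos(th)]) if r>0 else np.array([0,0,1.])
    else: k=np.array([d[0]/f,d[1]/f,1])
    M=np.array(c['world_from_camera']); return M[:3,3],M[:3,:3]@k
def onz(c,u,v,z,fish=False):
    o,d=ray(c,u,v,fish); return o+d*(z-o[2])/d[2]
def proj(c,p,fish=False):
    H=c['frame'].shape[0]; f=H/2/np.tan(np.radians(c['fov_y'])/2)
    M=np.array(c['world_from_camera']); q=M[:3,:3].T@(np.array(p)-M[:3,3])
    if fish:
        r=np.hypot(q[0],q[1]); th=np.arctan2(r,q[2]); return c['cx']+q[0]/r*th*f,c['cy']+q[1]/r*th*f
    return c['cx']+f*q[0]/q[2],c['cy']+f*q[1]/q[2]
E
python3 - <<'E'
from h import *
np.set_printoptions(precision=3,suppress=True)
for n in ['scene','side','wrist']:
    c=snap(n,n+'0'); print(n,c['fov_y'],c['cx'],c['cy']);print(np.array(c['world_from_camera']))
print(sense(), [k for k in globals() if 'hold' in k])
E
```

```text
scene 55.01412917199944 258.62530924312307 193.42910029730643
[[ 0.042  0.763 -0.645  1.228]
 [ 0.999 -0.043  0.014 -0.006]
 [-0.017 -0.645 -0.764  1.074]
 [ 0.     0.     0.     1.   ]]
side 48.3829278154147 257.04414314002685 198.52344224259633
[[ 0.991 -0.088  0.105  0.308]
 [-0.136 -0.713  0.688 -0.889]
 [ 0.014 -0.696 -0.718  1.067]
 [ 0.     0.     0.     1.   ]]
wrist 65.70646984690485 254.70963484519683 195.63828104845655
[[-0.357 -0.891 -0.28   0.299]
 [-0.934  0.341  0.105  0.555]
 [ 0.002  0.299 -0.954  0.384]
 [ 0.     0.     0.     1.   ]]
{'time_s': 0.15, 'joints': array([ 83.917,  22.081,   0.4  ,  -0.019, -68.411, -14.818]), 'joint_velocities': array([-0.066, -0.089,  0.174,  0.119, -0.053,  0.011]), 'effort': array([  0.   , -39.105,  18.759,   4.222,   0.012,  -0.   ]), 'tcp_pos': array([0.223, 0.583, 0.185]), 'ee_rot': array([[ 0.934, -0.357, -0.   ],
       [-0.357, -0.934, -0.002],
       [ 0.   ,  0.002, -1.   ]]), 'wrist_force': array([0.078, 0.963, 0.207]), 'moment': array([-0.002,  0.004,  0.001]), 'gripper_width': 1.0051779836218528} ['hold_point_z']
```

View pics/scene0.png

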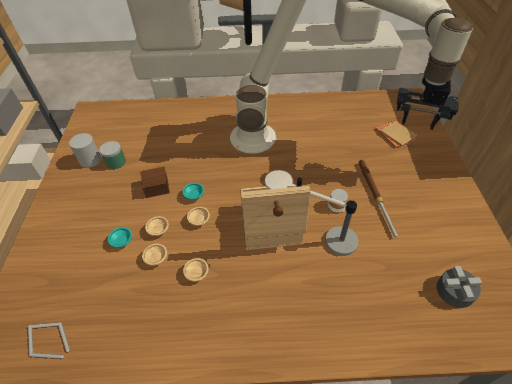

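View pics/side0.png

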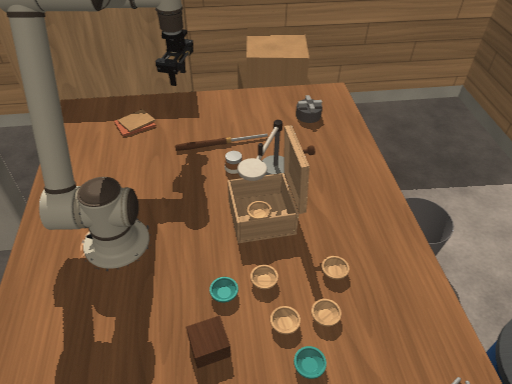

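View pics/wrist0.png

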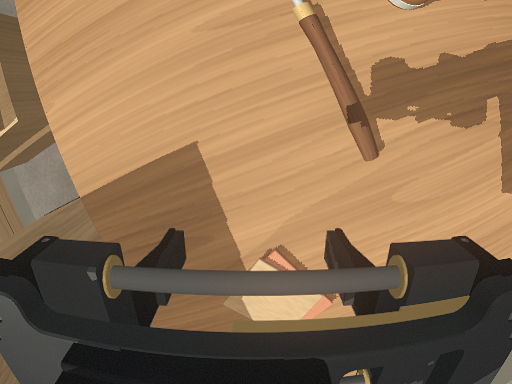

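Run:
```python
from h import *
for n,(x0,y0,x1,y1),s in [('scene',(90,155,390,290),2.6),('side',(170,110,370,384),2.1)]:
    im=cv2.imread(f'pics/{n}0.png')[y0:y1,x0:x1]
    cv2.imwrite(f'pics/{n}0z.png',cv2.resize(im,None,fx=s,fy=s,interpolation=cv2.INTER_CUBIC))
```

```text
(no output)
```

View pics/scene0z.png

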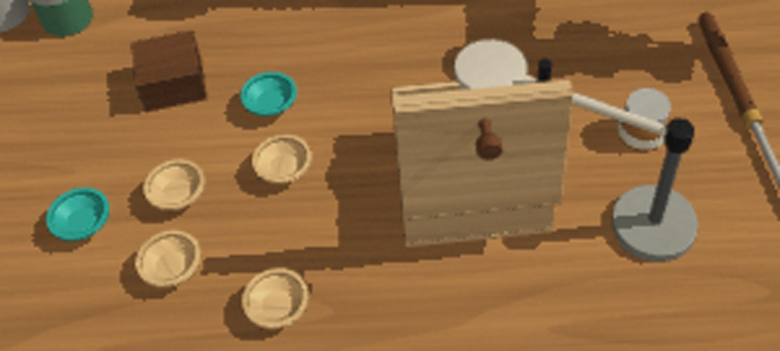

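View pics/side0z.png

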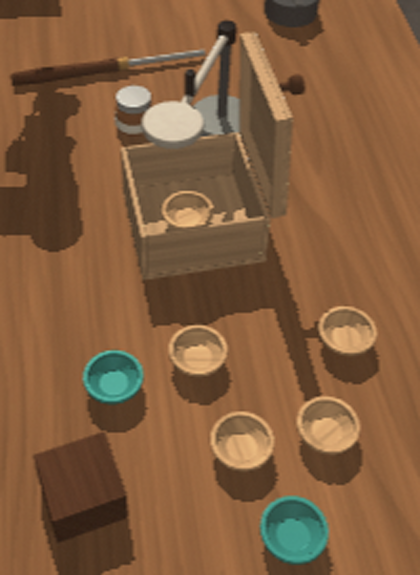

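Wooden bowls to move, seen in the side view: (264,278), (335,268), (326,313) and (285,320). Bowl6 is in the box at (258,212). The turquoise look-alikes at (224,290) and (310,362) stay. The only black peg on the white arm is near scene (299,182) / side (261,149). Next I measure positions.

```bash
cat >> h.py <<'E'
def bowls(c,seeds,z=0.032):
    hsv=cv2.cvtColor(c['frame'],cv2.COLOR_RGB2HSV); out=[]
    m=((hsv[...,0]>8)&(hsv[...,0]<25)&(hsv[...,2]>185)&(hsv[...,1]<150)).astype(np.uint8)
    for (u,v) in seeds:
        w=np.zeros_like(m); cv2.circle(w,(int(u),int(v)),22,1,-1)
        n,l,s,ce=cv2.connectedComponentsWithStats(m*w)
        if n<2: out.append(None); continue
        k=1+np.argmax(s[1:,4]); cn=cv2.findContours((l==k).astype(np.uint8),cv2.RETR_EXTERNAL,cv2.CHAIN_APPROX_NONE)[0][0]
        h=cv2.convexHull(cn).reshape(-1,2)
        P=np.array([onz(c,a,b,z)[:2] for a,b in cn.reshape(-1,2)])
        out.append((cn,P,s[k]))
    return out
E
python3 - <<'E'
from h import *
np.set_printoptions(precision=4,suppress=True)
sd,sc=load('side0'),load('scene0')
for n,c,S in [('side',sd,[(264,276),(335,267),(326,312),(285,319)]),('scene',sc,[(199,217),(196,270),(154,255),(157,227)])]:
    for s,b in zip(S,bowls(c,S)):
        if b is None: print('none');continue
        # rim fit: circle via least squares in rim plane of upper rim points
        P=b[1]; x=np.linalg.lstsq(np.c_[2*P,np.ones(len(P))],(P**2).sum(1),rcond=None)[0]
        print(n,s,x[:2],np.sqrt(x[2]+x[0]**2+x[1]**2),b[2],P.mean(0), cv2.minEnclosingCircle(P.astype(np.float32)))
def tri(a,b):
    o1,d1=ray(sd,*a);o2,d2=ray(sc,*b);A=np.c_[d1,-d2];t=np.linalg.lstsq(A,o2-o1,rcond=None)[0]
    p,q=o1+d1*t[0],o2+d2*t[1];return (p+q)/2,np.linalg.norm(p-q)
S=lambda x,y:(170+x/2.1,110+y/2.1)
C=lambda x,y:(90+x/2.6,155+y/2.6)
print('peg top',tri(S(190,72),C(545,62)))
print('post top',tri(S(227,27),C(680,124)))
print('head',tri(S(172,122),C(491,66)))
print('knob',tri(S(294,84),C(489,143)))
print('lid corner A(right rear from robot..)',tri(S(243,35),C(572,83)),tri(S(288,112),C(392,90)))
for q in [(122,148),(145,233),(266,222),(238,135)]: print('box top', onz(sd,*S(*q),0.098))
print('base',onz(sc,*C(655,220),0.01), onz(sd,*S(218,115),0.01))
print('b6',onz(sd,*S(188,210),0.040))
E
```

```text
side (264, 276) [ 0.4362 -0.2041] 0.03458626357091854 [250 265  28  23 302] [ 0.4363 -0.2003] ((0.43586307764053345, -0.20463652908802032), 0.039711594581604004)
side (335, 267) [ 0.6485 -0.1995] 0.03772110303082564 [322 256  27  22 276] [ 0.648  -0.1993] ((0.6480395793914795, -0.19946038722991943), 0.03952054679393768)
side (326, 312) [ 0.5856 -0.3382] 0.03817604577835972 [311 299  30  26 380] [ 0.5855 -0.3387] ((0.5852641463279724, -0.33818620443344116), 0.04002358391880989)
side (285, 319) [ 0.4717 -0.346 ] 0.03840167123930041 [270 306  31  27 402] [ 0.4718 -0.3465] ((0.47183942794799805, -0.34657952189445496), 0.040400661528110504)
scene (199, 217) [ 0.4379 -0.2051] 0.03827208588091963 [187 207  23  18 258] [ 0.439  -0.2043] ((0.4387216866016388, -0.20474356412887573), 0.0411568246781826)
scene (196, 270) [ 0.6499 -0.1995] 0.038102728561854544 [183 258  26  23 344] [ 0.6513 -0.1994] ((0.6498445272445679, -0.19912731647491455), 0.0408267080783844)
scene (154, 255) [ 0.5866 -0.3381] 0.0382932261943076 [142 243  25  22 323] [ 0.5874 -0.338 ] ((0.5865101218223572, -0.3370261192321777
[... 168 characters left out ...]
4624824523926)
peg top (array([0.4712, 0.1365, 0.2372]), np.float64(0.0007897564950506958))
post top (array([0.5518, 0.2835, 0.2075]), np.float64(0.005669484122160475))
head (array([0.4369, 0.0764, 0.196 ]), np.float64(0.0009789400925772763))
knob (array([0.6075, 0.0596, 0.2636]), np.float64(0.0002896838081257518))
lid corner A(right rear from robot..) (array([0.5495, 0.1529, 0.2863]), np.float64(0.003489069625205642)) (array([ 0.5692, -0.043 ,  0.308 ]), np.float64(0.007299909241829546))
box top [0.3662 0.1334 0.098 ]
box top [ 0.383  -0.0465  0.098 ]
box top [ 0.5592 -0.0473  0.098 ]
box top [0.5521 0.1409 0.098 ]
base [0.5516 0.2873 0.01  ] [0.5483 0.2903 0.01  ]
b6 [0.4588 0.0427 0.04  ]
```

```bash
cat >> h.py <<'E'
from scipy.spatial.transform import Rotation as Ro
def plan(x,y,z,yaw=180):
    s=sense(); R=np.array(s['ee_rot']); p=np.array(s['tcp_pos'])
    T=np.c_[[np.cos(np.radians(yaw)),np.sin(np.radians(yaw)),0],[np.sin(np.radians(yaw)),-np.cos(np.radians(yaw)),0],[0,0,-1]]
    print('t %.2f'%s['time_s'],'tcp',p.round(4),'d',(R.T@(np.array([x,y,z])-p)).round(4),'w',Ro.from_matrix(R.T@T).as_rotvec().round(3),'F',np.round(s['wrist_force'],1),'g',round(s['gripper_width'],3))
E
python3 -c "
from h import *
plan(.36,.33,.30)"
```

```text
t 0.15 tcp [0.2228 0.5834 0.1846] d [ 0.2186  0.1879 -0.115 ] w [ 0.000e+00 -2.000e-03  2.777e+00] F [0.1 1.  0.2] g 1.005
```

{"op": "jog_arm", "data": {
  "moves": [
    [-1,0.03,0.03,-0.05,0,0,0.12],
    [-1,0.06,0.05,-0.09,0,0,0.24],
    [-1,0.09,0.08,-0.115,0,0,0.36],
    [-1,0.12,0.1,-0.115,0,0,0.48],
    [-1,0.15,0.13,-0.115,0,0,0.6],
    [-1,0.17,0.15,-0.115,0,0,0.72],
    [-1,0.19,0.165,-0.115,0,0,0.84],
    [-1,0.21,0.18,-0.115,0,0,0.96],
    [-1,0.219,0.188,-0.115,0,0,1.08],
    [-1,0.219,0.188,-0.115,0,0,1.2]
  ]
}}

```text
time_s: 0.98
tcp_pos: [0.3613, 0.3275, 0.3008]
ee_rot: [[-0.003, -1.0, 0.0], [-1.0, 0.003, 0.0], [-0.0, -0.0, -1.0]]
wrist_force: [-1.1, 0.0, 0.4]
gripper_width: 0.999
```

```bash
python3 -c "
from h import *
plan(.40,.26,.29)"
```

```text
t 0.98 tcp [0.3613 0.3275 0.3008] d [ 0.0674 -0.039   0.0108] w [0.    0.    1.567] F [-1.1  0.   0.4] g 0.999
```

{"op": "jog_arm", "data": {
  "moves": [
    [-1,0.01,-0.01,0,0,0,0.12],
    [-1,0.02,-0.015,0.005,0,0,0.24],
    [-1,0.03,-0.02,0.01,0,0,0.36],
    [-1,0.04,-0.03,0.01,0,0,0.48],
    [-1,0.05,-0.035,0.01,0,0,0.6],
    [-1,0.06,-0.04,0.01,0,0,0.72],
    [-1,0.067,-0.04,0.01,0,0,0.84],
    [-1,0.067,-0.04,0.01,0,0,0.96],
    [-1,0.067,-0.04,0.01,0,0,1.08],
    [-1,0.067,-0.04,0.01,0,0,1.2]
  ]
}}

```text
time_s: 1.82
tcp_pos: [0.4007, 0.2629, 0.2902]
ee_rot: [[-0.932, -0.362, -0.001], [-0.362, 0.932, -0.0], [0.001, -0.0, -1.0]]
wrist_force: [-0.1, -1.2, 0.0]
gripper_width: 1.001
```

```bash
python3 -c "
from h import *
plan(.471,.1365,.28)"
```

```text
t 1.82 tcp [0.4007 0.2629 0.2902] d [-0.0198 -0.1433  0.0102] w [-0.    -0.001  0.37 ] F [-0.1 -1.2  0. ] g 1.001
```

{"op": "jog_arm", "data": {
  "moves": [
    [-1,-0.003,-0.02,0,0,0,0.12],
    [-1,-0.006,-0.045,0.005,0,0,0.24],
    [-1,-0.01,-0.07,0.01,0,0,0.37],
    [-1,-0.013,-0.1,0.01,0,0,0.37],
    [-1,-0.017,-0.125,0.01,0,0,0.37],
    [-1,-0.02,-0.143,0.01,0,0,0.37],
    [-1,-0.02,-0.143,0.01,0,0,0.37],
    [-1,-0.02,-0.143,0.01,0,0,0.37],
    [-1,-0.02,-0.143,0.01,0,0,0.37],
    [-1,-0.02,-0.143,0.01,0,0,0.37]
  ]
}}

```text
time_s: 2.65
tcp_pos: [0.4717, 0.1384, 0.2804]
ee_rot: [[-1.0, -0.008, -0.0], [-0.008, 1.0, 0.0], [0.0, 0.0, -1.0]]
wrist_force: [0.5, 0.3, 0.2]
gripper_width: 1.004
```

```bash
python3 -c "
from h import *
plan(.471,.1365,.207)
c=snap('wrist','w1');c=snap('side','s1')
w=load('w1')
print(proj(w,(.471,.1365,.235),True))"
```

```text
t 2.65 tcp [0.4717 0.1384 0.2804] d [ 0.0007 -0.0019  0.0734] w [ 0.    -0.     0.008] F [0.5 0.3 0.2] g 1.004
(np.float64(251.9052028386905), np.float64(202.49990160740322))
```

View pics/w1.png

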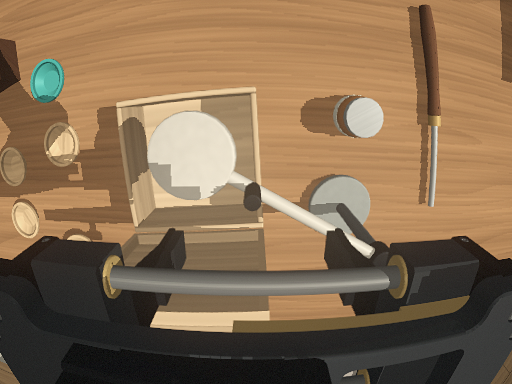

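View pics/s1.png

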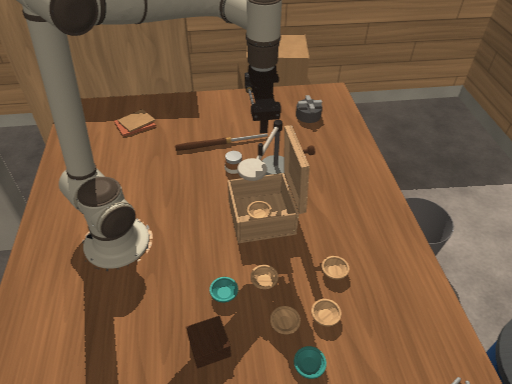

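{"op": "jog_arm", "data": {
  "moves": [
    [-1,0.001,-0.002,0.02,0,0,0],
    [-1,0.001,-0.002,0.04,0,0,0],
    [-1,0.001,-0.002,0.06,0,0,0],
    [-1,0.001,-0.002,0.073,0,0,0],
    [-1,0.001,-0.002,0.073,0,0,0],
    [1,0.001,-0.002,0.073,0,0,0],
    [1,0.001,-0.002,0.073,0,0,0],
    [1,0.001,-0.002,0.073,0,0,0],
    [1,0.001,-0.002,0.073,0,0,0],
    [1,0.001,-0.002,0.073,0,0,0]
  ]
}}

```text
time_s: 3.58
tcp_pos: [0.4714, 0.136, 0.2082]
ee_rot: [[-1.0, -0.007, 0.001], [-0.007, 1.0, 0.001], [-0.001, 0.001, -1.0]]
wrist_force: [0.0, -0.3, 0.0]
gripper_width: 0.706
```

```bash
python3 -c "
from h import *
plan(.471,.1365,.207)
p=np.array(sense()['tcp_pos'][:2]);a=np.array([.551,.286])
d=p-a;r=np.hypot(*d);th=np.degrees(np.arctan2(d[1],d[0]))%360;print(r,th)
for k in np.arange(0,66,5):
  q=a+r*np.array([np.cos(np.radians(th-k)),np.sin(np.radians(th-k))])-p;print(k,(-q[0]).round(3),q[1].round(3))
c=snap('wrist','w2')"
```

```text
t 3.58 tcp [0.4714 0.136  0.2082] d [0.0004 0.0005 0.0012] w [0.001 0.001 0.007] F [ 0.  -0.3  0. ] g 0.706
0.16979913579350397 242.0581168118888
0 0.0 0.0
5 0.013 0.008
10 0.025 0.016
15 0.036 0.026
20 0.047 0.036
25 0.056 0.048
30 0.064 0.06
35 0.072 0.073
40 0.078 0.086
45 0.083 0.1
50 0.086 0.115
55 0.089 0.129
60 0.09 0.144
65 0.09 0.159
```

View pics/w2.png

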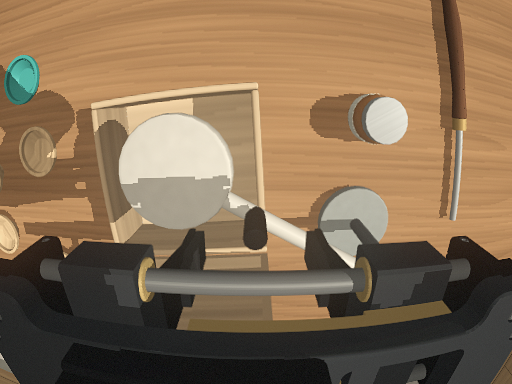

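{"op": "jog_arm", "data": {
  "moves": [
    [1,0,0,0,0,0,0],
    [1,0,0,0,0,0,0],
    [1,0,0,0,0,0,0],
    [1,0,0,0,0,0,0],
    [1,0,0,0,0,0,0],
    [1,0,0,0,0,0,0],
    [1,0,0,0,0,0,0],
    [1,0,0,0,0,0,0],
    [1,0,0,0,0,0,0],
    [1,0,0,0,0,0,0]
  ]
}}

```text
time_s: 4.47
tcp_pos: [0.4711, 0.1357, 0.2074]
ee_rot: [[-1.0, -0.007, 0.0], [-0.007, 1.0, 0.0], [-0.0, 0.0, -1.0]]
wrist_force: [0.3, -0.4, 0.4]
gripper_width: 0.008
```

```bash
python3 -c "
from h import *
c=snap('wrist','w3');c=snap('scene','c3')
im=c['frame'][100:260,200:400,::-1];cv2.imwrite('pics/c3z.png',cv2.resize(im,None,fx=4,fy=4,interpolation=2)[:600,:800])"
```

```text
(no output)
```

View pics/w3.png

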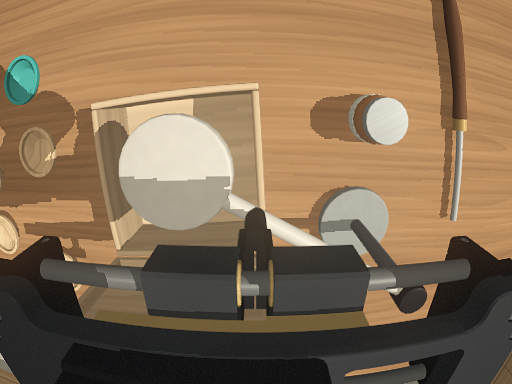

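View pics/c3z.png

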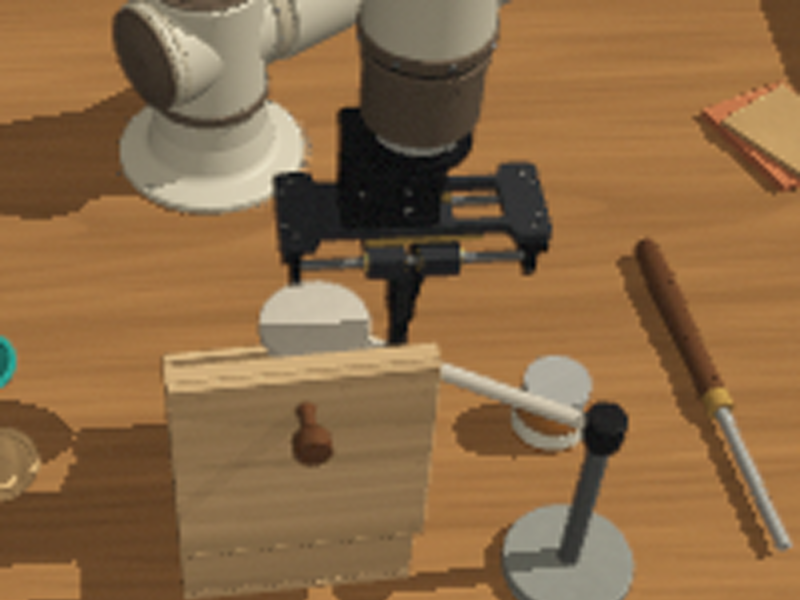

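```bash
python3 -c "
from h import *
np.set_printoptions(precision=4,suppress=True)
w=load('w2');w1=load('w1')
print(np.array(w['world_from_camera'])[:3,3])
for v in (210,228,240,248): print(v,onz(w,255,v,.235,True),onz(w,255,v,.197,True))
for v in (185,195,205): print(v,onz(w1,252,v,.235,True),onz(w1,252,v,.197,True))
print('tcp', proj(w,(.4714,.136,.208),True),proj(w,(.4714,.136,.235),True))
a=w['frame'][150:300,180:330,::-1];b=load('w3')['frame'][150:300,180:330,::-1]
cv2.imwrite('pics/w23.png',cv2.resize(np.hstack([a,b]),None,fx=2.6,fy=2.6,interpolation=2))
"
```

```text
[0.3881 0.1358 0.4073]
210 [0.4513 0.1365 0.235 ] [0.4652 0.1367 0.197 ]
228 [0.4634 0.1366 0.235 ] [0.48   0.1368 0.197 ]
240 [0.4718 0.1367 0.235 ] [0.4903 0.1369 0.197 ]
248 [0.4776 0.1367 0.235 ] [0.4974 0.1369 0.197 ]
185 [0.4553 0.1365 0.235 ] [0.4656 0.1362 0.197 ]
195 [0.4642 0.1365 0.235 ] [0.4759 0.1363 0.197 ]
205 [0.4733 0.1366 0.235 ] [0.4864 0.1363 0.197 ]
tcp (np.float64(253.98499891122856), np.float64(223.20074104763188)) (np.float64(253.92973142822734), np.float64(239.3846207309644))
```

View pics/w23.png

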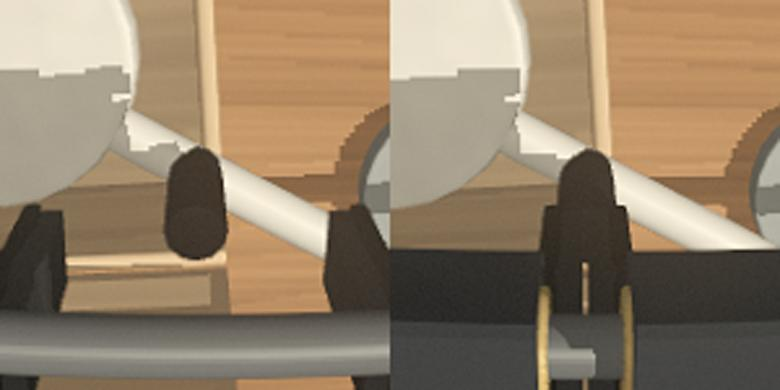

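```bash
python3 -c "
from h import *
a=load('w2')['frame'][190:270,215:295,::-1];b=load('w3')['frame'][190:270,215:295,::-1]
m=np.hstack([a,b]).astype(float);m=np.clip(m*4,0,255).astype(np.uint8)
cv2.imwrite('pics/w23b.png',cv2.resize(m,None,fx=5,fy=5,interpolation=0))
"
```

```text
(no output)
```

View pics/w23b.png

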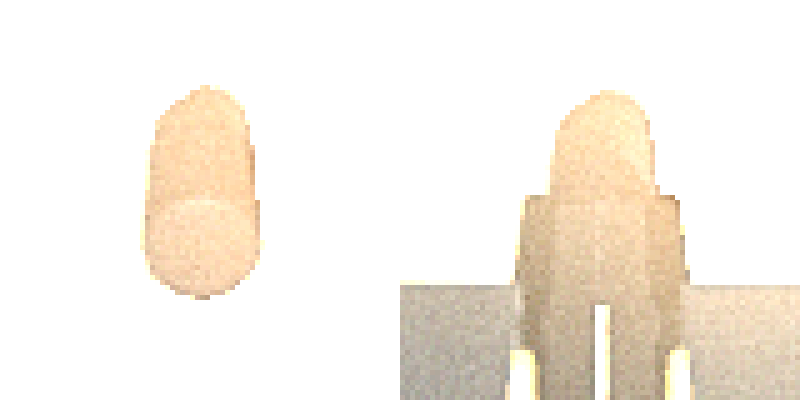

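```bash
python3 -c "
from h import *
c=snap('side','s3')
p=sense()['tcp_pos'];print(p,proj(c,p),proj(c,p+[0,0,.03]),hold_point_z)
x0,y0=220,70
im=np.clip(c['frame'][y0:y0+130,x0:x0+100,::-1].astype(float)*1.8,0,255).astype(np.uint8)
im=cv2.resize(im,None,fx=4.5,fy=4.5,interpolation=2)
for q,col in((p,(0,0,255)),(p+[0,0,.03],(0,255,0)),(np.array([.471,.1365,.235]),(255,0,0))):
  u,v=proj(c,q);cv2.circle(im,(int((u-x0)*4.5),int((v-y0)*4.5)),4,col,1)
cv2.imwrite('pics/s3z.png',im)
"
```

```text
[0.47111811 0.13573564 0.20747223] (np.float64(260.21041787244604), np.float64(151.79187170193984)) (np.float64(260.39656466141577), np.float64(144.25907494077245)) -0.0187
```

View pics/s3z.png

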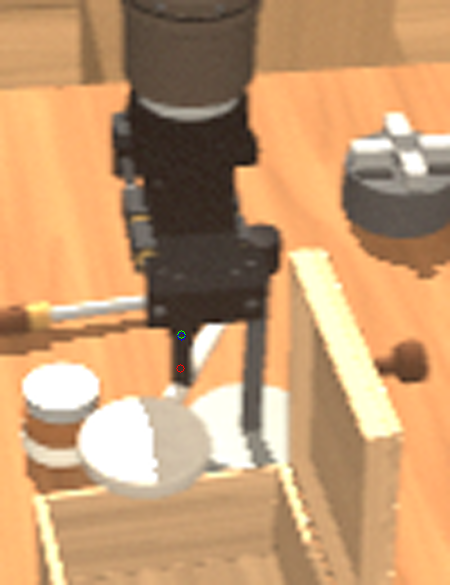

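{"op": "jog_arm", "data": {
  "moves": [
    [1,0.006,0.004,0,0,0,0],
    [1,0.013,0.008,0,0,0,0],
    [1,0.019,0.012,0,0,0,0],
    [1,0.025,0.016,0,0,0,0],
    [1,0.031,0.021,0,0,0,0],
    [1,0.036,0.026,0,0,0,0],
    [1,0.036,0.026,0,0,0,0],
    [1,0.036,0.026,0,0,0,0],
    [1,0.036,0.026,0,0,0,0],
    [1,0.036,0.026,0,0,0,0]
  ]
}}

```text
time_s: 5.45
tcp_pos: [0.4351, 0.1615, 0.2074]
ee_rot: [[-1.0, -0.007, 0.0], [-0.007, 1.0, -0.0], [-0.0, -0.0, -1.0]]
wrist_force: [0.1, -0.9, 0.3]
gripper_width: 0.009
```

```bash
python3 -c "
from h import *
c=snap('side','s4');w=snap('wrist','w4')
a=np.clip(c['frame'][70:200,220:320,::-1].astype(float)*1.8,0,255).astype(np.uint8)
b=w['frame'][130:300,100:400,::-1]
cv2.imwrite('pics/x4.png',np.hstack([cv2.resize(a,None,fx=3,fy=3),cv2.resize(b,(480,390))]))
"
```

```text
(no output)
```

View pics/x4.png

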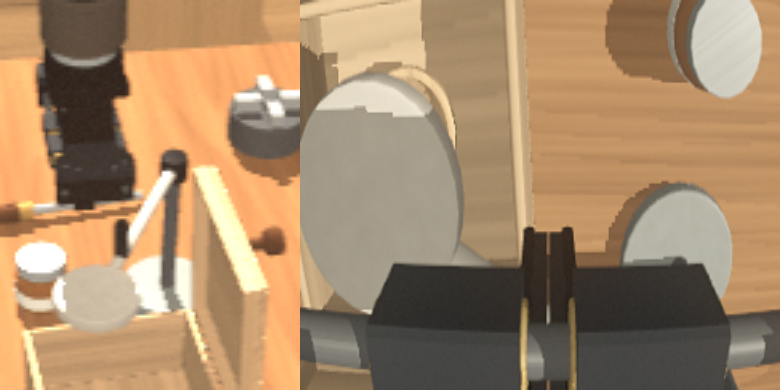

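```bash
python3 -c "
from h import *
c=load('s4');p=np.array([.4351,.1615,.2074]);print(proj(c,p),proj(c,p+[0,0,.03]))
c1=load('s1');p=np.array([.4717,.1384,.2804])
for s in(-.043,.043):print(proj(c1,p+[0,s,0]),proj(c1,p+[0,s,.03]))
a=c['frame'][90:160,225:285,::-1];b=c1['frame'][80:150,235:295,::-1]
m=np.clip(np.hstack([a,b]).astype(float)*3,0,255).astype(np.uint8)
cv2.imwrite('pics/x5.png',cv2.resize(m,None,fx=6,fy=6,interpolation=0))
"
```

```text
(np.float64(247.80331087276085), np.float64(147.49968244117656)) (np.float64(247.78688091861648), np.float64(139.97668589134133))
(np.float64(262.8159757907506), np.float64(141.33827787271662)) (np.float64(263.0594914243718), np.float64(133.1365167753855))
(np.float64(258.75528045427274), np.float64(124.04155313720847)) (np.float64(258.9202614461167), np.float64(115.92672941346092))
```

View pics/x5.png

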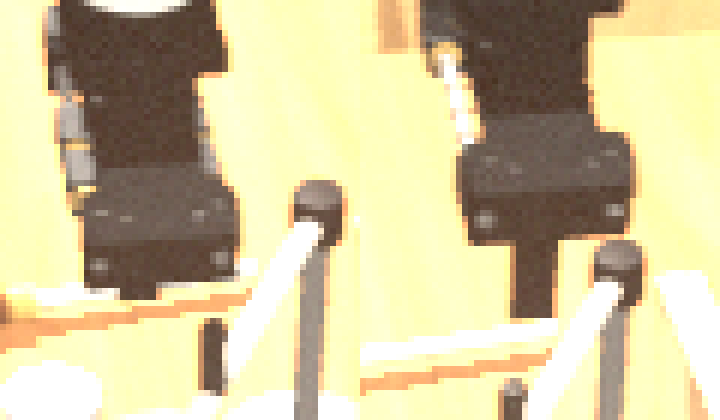

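The fingers passed over the peg without touching it. Both the side and wrist views put the true fingertips about 30 mm above the reported TCP, so I'll calibrate for that. I back off, part-open, and descend 26 mm lower.

{"op": "jog_arm", "data": {
  "moves": [
    [0,0,0,-0.015,0,0,0],
    [0,-0.01,-0.01,-0.02,0,0,0],
    [0,-0.025,-0.02,-0.02,0,0,0],
    [0,-0.036,-0.026,-0.02,0,0,0],
    [0,-0.036,-0.026,-0.02,0,0,0],
    [0,-0.036,-0.026,-0.02,0,0,0],
    [0,-0.036,-0.026,-0.01,0,0,0],
    [0,-0.036,-0.026,0,0,0,0],
    [0,-0.036,-0.026,0.005,0,0,0],
    [0,-0.036,-0.026,0.01,0,0,0]
  ]
}}

```text
time_s: 6.38
tcp_pos: [0.4702, 0.1356, 0.1961]
ee_rot: [[-1.0, -0.007, -0.002], [-0.007, 1.0, -0.001], [0.002, -0.001, -1.0]]
wrist_force: [0.7, -0.7, 0.2]
gripper_width: 0.491
```

```bash
python3 -c "
from h import *
plan(.471,.1365,.18)
c=snap('side','s5');w=snap('wrist','w5')
a=np.clip(c['frame'][70:200,220:320,::-1].astype(float)*2.5,0,255).astype(np.uint8)
b=np.clip(w['frame'][130:300,100:400,::-1].astype(float)*2,0,255).astype(np.uint8)
cv2.imwrite('pics/x6.png',np.hstack([cv2.resize(a,None,fx=3,fy=3),cv2.resize(b,(480,390))]))
"
```

```text
t 6.38 tcp [0.4702 0.1356 0.1961] d [-0.0008  0.0009  0.0161] w [-0.001 -0.002  0.007] F [ 0.7 -0.7  0.2] g 0.491
```

View pics/x6.png

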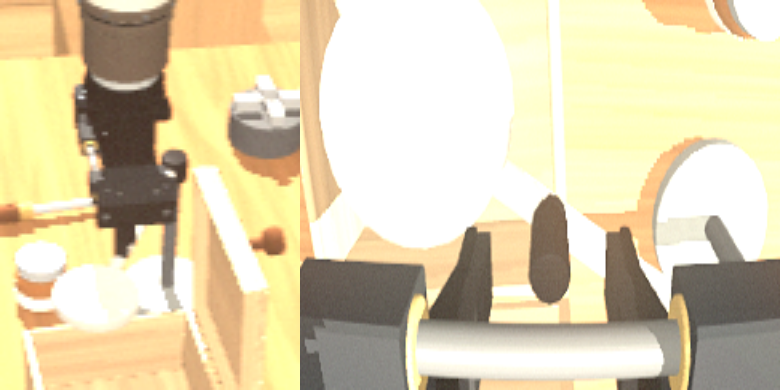

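{"op": "jog_arm", "data": {
  "moves": [
    [0,-0.001,0.001,0.008,0,0,0],
    [0,-0.001,0.001,0.016,0,0,0],
    [0,-0.001,0.001,0.016,0,0,0],
    [1,-0.001,0.001,0.016,0,0,0],
    [1,-0.001,0.001,0.016,0,0,0],
    [1,-0.001,0.001,0.016,0,0,0],
    [1,-0.001,0.001,0.016,0,0,0],
    [1,-0.001,0.001,0.016,0,0,0],
    [1,-0.001,0.001,0.016,0,0,0],
    [1,-0.001,0.001,0.016,0,0,0]
  ]
}}

```text
time_s: 7.32
tcp_pos: [0.4719, 0.1363, 0.1817]
ee_rot: [[-1.0, -0.007, -0.0], [-0.007, 1.0, -0.001], [0.0, -0.001, -1.0]]
wrist_force: [-0.9, -0.7, 2.2]
gripper_width: 0.174
```

{"op": "jog_arm", "data": {
  "moves": [
    [1,0.013,0.008,0,0,0,0],
    [1,0.025,0.016,0,0,0,0],
    [1,0.036,0.026,0,0,0,0],
    [1,0.047,0.036,0,0,0,0],
    [1,0.056,0.048,0,0,0,0],
    [1,0.064,0.06,0,0,0,0],
    [1,0.072,0.073,0,0,0,0],
    [1,0.078,0.086,0,0,0,0],
    [1,0.083,0.1,0,0,0,0],
    [1,0.086,0.115,0,0,0,0]
  ]
}}

```text
time_s: 8.15
tcp_pos: [0.3827, 0.2488, 0.1815]
ee_rot: [[-1.0, -0.005, -0.005], [-0.005, 1.0, -0.005], [0.005, -0.005, -1.0]]
wrist_force: [-5.8, -5.9, 5.6]
gripper_width: 0.172
```

{"op": "jog_arm", "data": {
  "moves": [
    [1,0.001,0.006,0,0,0,0],
    [1,0.002,0.011,0,0,0,0],
    [1,0.003,0.016,0,0,0,0],
    [1,0.003,0.02,0,0,0,0],
    [1,0.003,0.024,0,0,0,0],
    [1,0.003,0.027,0,0,0,0],
    [1,0.003,0.03,0,0,0,0],
    [1,0.003,0.03,0,0,0,0],
    [1,0.003,0.03,0,0,0,0],
    [1,0.003,0.03,0,0,0,0]
  ]
}}

```text
time_s: 8.98
tcp_pos: [0.3795, 0.2635, 0.1811]
ee_rot: [[-1.0, -0.005, -0.01], [-0.004, 0.999, -0.036], [0.01, -0.036, -0.999]]
wrist_force: [5.9, -38.7, 13.1]
gripper_width: 0.174
```

```bash
python3 -c "
from h import *
plan(.471,.1365,.18)
p=np.array(sense()['tcp_pos'][:2])-[.551,.286];print(np.hypot(*p),np.degrees(np.arctan2(p[1],p[0]))%360)
"
```

```text
t 8.98 tcp [0.3795 0.2635 0.1811] d [-0.0909 -0.1273  0.0047] w [-0.036 -0.01   0.004] F [  5.9 -38.7  13.1] g 0.174
0.172961466219768 187.49011376384243
```

{"op": "jog_arm", "data": {
  "moves": [
    [1,0,-0.006,0,0,0,0],
    [1,0,-0.01,0,0,0,0],
    [1,0,-0.01,0,0,0,0],
    [0.5,0,-0.01,0,0,0,0],
    [0.5,0,-0.01,0,0,0,0],
    [0.5,0,-0.01,0,0,0,0],
    [0.5,0,-0.01,0,0,0,0],
    [0.5,0,-0.01,-0.02,0,0,0],
    [0.5,0,-0.01,-0.05,0,0,0],
    [0.5,0,-0.01,-0.09,0,0,0]
  ]
}}

```text
time_s: 9.82
tcp_pos: [0.3809, 0.2699, 0.2701]
ee_rot: [[-1.0, -0.006, -0.004], [-0.006, 1.0, -0.004], [0.004, -0.004, -1.0]]
wrist_force: [1.0, 1.1, 0.2]
gripper_width: 0.249
```

```bash
python3 -c "
from h import *
plan(.45,-.05,.25)
c=snap('side','s6');c=snap('scene','c6');w=snap('wrist','w6')
"
```

```text
t 9.82 tcp [0.3809 0.2699 0.2701] d [-0.0672 -0.3202  0.0211] w [-0.004 -0.004  0.006] F [1.  1.1 0.2] g 0.249
```

View pics/s6.png

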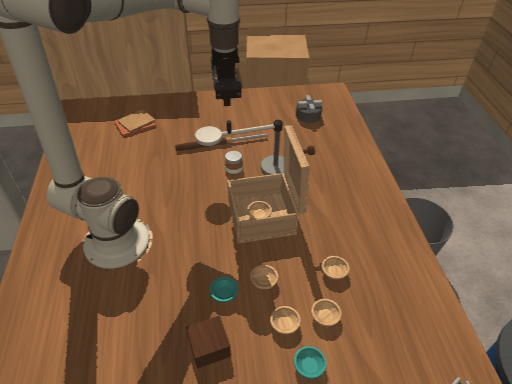

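View pics/c6.png

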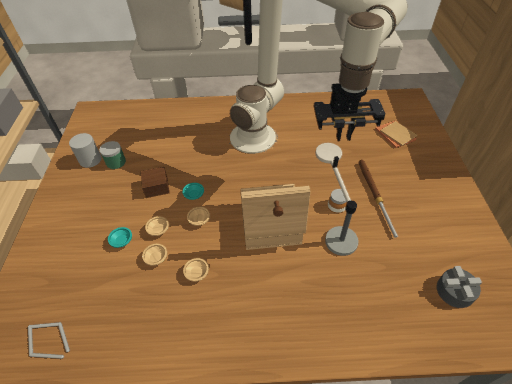

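View pics/w6.png

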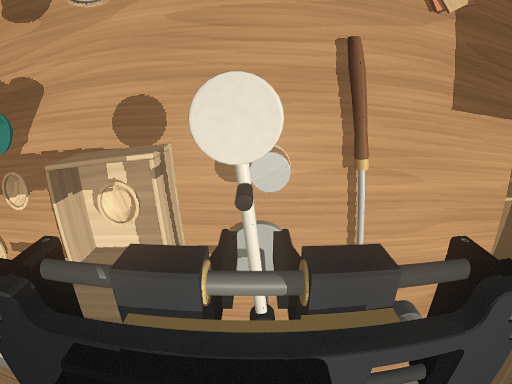

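```bash
python3 -c "
from h import *
np.set_printoptions(precision=4,suppress=True)
w=load('w6');
print('head wrist',onz(w,236.5,118,.198,True),'peg',onz(w,244,203,.235,True),'b6',onz(w,118,203,.04,True))
for f,x,y in(('s6',208.3,136),('c6',329,153)): print(onz(load(f),x,y,.198))
a=np.array([.551,.286])
for q in ([.437,.0764],[.471,.1365]): print(np.degrees(np.arctan2(*(np.array(q)-a)[::-1]))%360)
"
```

```text
head wrist [0.3144 0.2578 0.198 ] peg [0.3847 0.2656 0.235 ] b6 [0.4548 0.0493 0.04  ]
[0.3146 0.2477 0.198 ]
[0.3225 0.2567 0.198 ]
241.45853441570122
241.84800466139166
```

{"op": "jog_arm", "data": {
  "moves": [
    [0.4,-0.01,-0.03,0,0,0,0],
    [0.4,-0.02,-0.07,0,0,0,0],
    [0.4,-0.03,-0.105,0,0,0,0],
    [0.4,-0.045,-0.14,0,0,0,0],
    [0.4,-0.055,-0.17,0,0,0,0],
    [0.4,-0.065,-0.2,0,0,0,0],
    [0.4,-0.07,-0.22,0,0,0,0],
    [0.4,-0.07,-0.23,0,0,0,0],
    [0.4,-0.07,-0.23,0,0,0,0],
    [0.4,-0.07,-0.23,0,0,0,0]
  ]
}}

```text
time_s: 10.8
tcp_pos: [0.4534, 0.0416, 0.2709]
ee_rot: [[-1.0, -0.006, -0.001], [-0.006, 1.0, 0.0], [0.001, 0.0, -1.0]]
wrist_force: [-0.1, -0.4, 1.1]
gripper_width: 0.302
```

```bash
python3 -c "
from h import *
plan(.437,-.1675,.12)
w=snap('wrist','w7');c=snap('side','s7')
"
```

```text
t 10.80 tcp [0.4534 0.0416 0.2709] d [ 0.0175 -0.209   0.1509] w [ 0.    -0.001  0.006] F [-0.1 -0.4  1.1] g 0.302
```

View pics/w7.png

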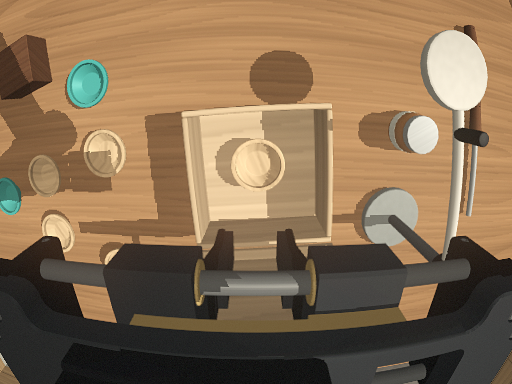

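```bash
python3 -c "
from h import *
w=load('w7')
im=w['frame'][95:260,170:345,::-1];cv2.imwrite('pics/w7z.png',cv2.resize(im,None,fx=4,fy=3.6,interpolation=2))
np.set_printoptions(precision=4,suppress=True)
for u,v in((231.5,165),(285,164),(258,139.5),(258,190)):print(onz(w,u,v,.04,True))
"
```

```text
[0.4569 0.008  0.04  ]
[0.4549 0.087  0.04  ]
[0.4189 0.0468 0.04  ]
[0.4951 0.0474 0.04  ]
```

View pics/w7z.png

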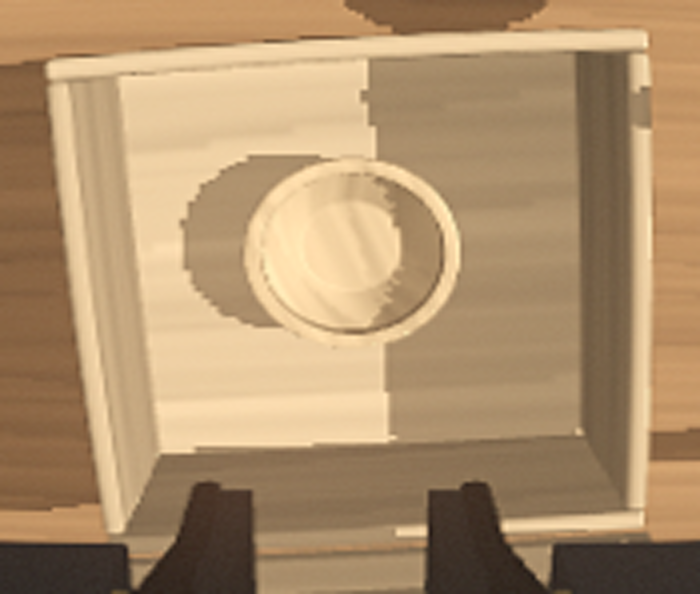

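```bash
cat >> h.py <<'E'
def rim(c,u,v,z,rad,lo=None,fish=False,dbg=None,r0=.033,r1=.046):
    """edge search: radial rays in world plane z about guess, find strongest outer gradient, fit circle"""
    g=cv2.GaussianBlur(cv2.cvtColor(c['frame'],cv2.COLOR_RGB2LAB),(0,0),.7).astype(float)
    p=onz(c,u,v,z,fish)[:2]
    for it in range(4):
        pts=[]
        for a in np.radians(np.arange(0,360,5)):
            rs=np.arange(r0,r1,.0005); px=np.array([proj(c,(p[0]+r*np.cos(a),p[1]+r*np.sin(a),z),fish) for r in rs])
            mp=px.astype(np.float32).reshape(-1,1,2)
            s=cv2.remap(g.astype(np.float32),mp[...,0],mp[...,1],cv2.INTER_LINEAR)[:,0]
            d=np.linalg.norm(s[4:]-s[:-4],axis=1); k=d.argmax()
            if d[k]>12: pts.append(p+rs[k+2]*np.array([np.cos(a),np.sin(a)]))
        P=np.array(pts); w=np.ones(len(P))
        for _ in range(10):
            A=np.c_[2*P,np.ones(len(P))]; x=np.linalg.lstsq(A*w[:,None],(P**2).sum(1)*w,rcond=None)[0]
            R=np.sqrt(x[2]+x[0]**2+x[1]**2); e=np.abs(np.linalg.norm(P-x[:2],axis=1)-R); w=1/(1+(e/.0015)**2)
        p=x[:2]
    return p.round(4),R.round(4),len(P),np.median(e).round(4)
E
python3 -c "
from h import *
w=load('w7');s=load('s7');s0=load('side0');c=load('scene0')
print('b6 wrist',rim(w,258,165,.04,.04,fish=True)); print('b6 side',rim(s,259,210,.04,.04))
print('a wrist',rim(w,105,153,.032,.04,fish=True),'side',rim(s,264,276,.032,0),rim(s0,264,276,.032,0),'scene',rim(c,199,215,.032,0))
"
```

```text
b6 wrist (array([0.4557, 0.044 ]), np.float64(0.0369), 71, np.float64(0.0006))
b6 side (array([0.4575, 0.0465]), np.float64(0.0407), 64, np.float64(0.0007))
a wrist (array([ 0.436 , -0.2079]), np.float64(0.0375), 68, np.float64(0.0006)) side (array([ 0.4381, -0.2096]), np.float64(0.0382), 50, np.float64(0.001)) (array([ 0.4364, -0.2047]), np.float64(0.04), 71, np.float64(0.0008)) scene (array([ 0.4397, -0.2085]), np.float64(0.0371), 48, np.float64(0.0008))
```

{"op": "jog_arm", "data": {
  "moves": [
    [0.3,0.003,-0.03,0,0,0,0],
    [0.3,0.006,-0.07,0,0,0,0],
    [0.3,0.01,-0.11,0.01,0,0,0],
    [0.3,0.014,-0.15,0.04,0,0,0],
    [0.3,0.018,-0.18,0.07,0,0,0],
    [0.3,0.018,-0.2,0.1,0,0,0],
    [0.3,0.018,-0.209,0.13,0,0,0],
    [0.3,0.018,-0.209,0.15,0,0,0],
    [0.3,0.018,-0.209,0.15,0,0,0],
    [0.3,0.018,-0.209,0.15,0,0,0]
  ]
}}

```text
time_s: 11.73
tcp_pos: [0.4372, -0.1669, 0.1212]
ee_rot: [[-1.0, -0.008, -0.002], [-0.008, 1.0, -0.0], [0.002, -0.0, -1.0]]
wrist_force: [0.7, -0.5, 0.4]
gripper_width: 0.351
```

```bash
python3 -c "
from h import *
plan(.437,-.1675,.03)
w=snap('wrist','w8');c=snap('side','s8')
im=c['frame'][200:350,200:370,::-1];cv2.imwrite('pics/s8z.png',cv2.resize(im,None,fx=4,fy=4,interpolation=2))
"
```

```text
t 11.73 tcp [ 0.4372 -0.1669  0.1212] d [ 0.     -0.0005  0.0912] w [-0.    -0.002  0.008] F [ 0.7 -0.5  0.4] g 0.351
```

View pics/w8.png

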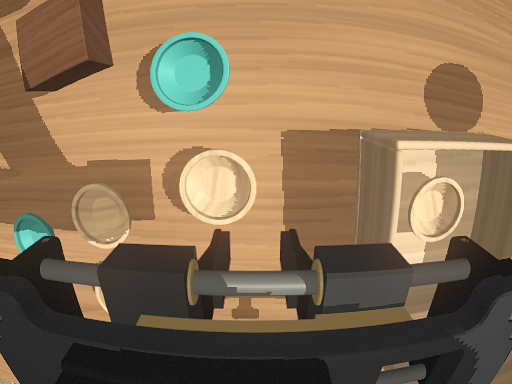

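View pics/s8z.png

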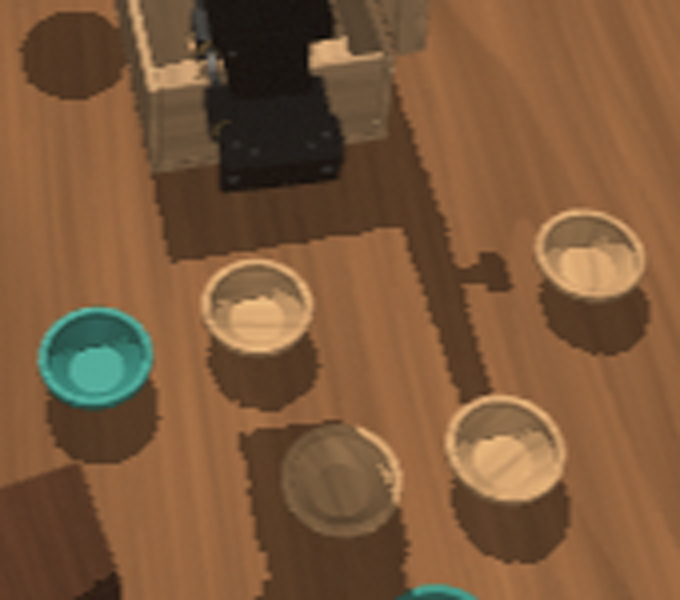

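```bash
python3 -c "
from h import *
w=load('w8');
for q in((180,187),(256,187),(218,150),(218,223)):print(onz(w,*q,.032,True).round(4))
for z in(.121,.151): print([np.round(proj(w,(.4372,-.1669+s,z),True),1) for s in(-.015,.015)])
"
```

```text
[ 0.435  -0.2432  0.032 ]
[ 0.4346 -0.1651  0.032 ]
[ 0.3971 -0.2028  0.032 ]
[ 0.4742 -0.2048  0.032 ]
[array([233.3, 223.1]), array([274.6, 223.4])]
[array([230.2, 241.2]), array([277.6, 241.5])]
```

{"op": "jog_arm", "data": {
  "moves": [
    [0.3,0,-0.001,0.02,0,0,0],
    [0.3,0,-0.001,0.04,0,0,0],
    [0.3,0,-0.001,0.06,0,0,0],
    [0.3,0,-0.001,0.08,0,0,0],
    [0.3,0,-0.001,0.09,0,0,0],
    [0.3,0,-0.001,0.09,0,0,0],
    [0.3,0,-0.001,0.09,0,0,0],
    [0.3,0,-0.001,0.09,0,0,0],
    [0.3,0,-0.001,0.09,0,0,0],
    [0.3,0,-0.001,0.09,0,0,0]
  ]
}}

```text
time_s: 12.67
tcp_pos: [0.4382, -0.1684, 0.0327]
ee_rot: [[-1.0, -0.007, 0.003], [-0.007, 1.0, -0.0], [-0.003, -0.0, -1.0]]
wrist_force: [-0.3, -0.2, -0.4]
gripper_width: 0.348
```

```bash
python3 -c "
from h import *
plan(.437,-.1675,.0)
w=snap('wrist','w9');c=snap('side','s9')
p=sense()['tcp_pos'];im=c['frame'][200:310,220:330,::-1];im=np.clip(im*1.8,0,255).astype(np.uint8)
im=cv2.resize(im,None,fx=5,fy=5,interpolation=2)
for s in(-.0153,.0153):
  for z in(0,.03):
    u,v=proj(c,p+[0,s,z]);cv2.circle(im,(int((u-220)*5),int((v-200)*5)),4,(0,0,255) if z==0 else (0,255,0),1)
cv2.imwrite('pics/s9z.png',im)
"
```

```text
t 12.67 tcp [ 0.4382 -0.1684  0.0327] d [0.0013 0.0009 0.0327] w [-0.     0.003  0.007] F [-0.3 -0.2 -0.4] g 0.348
```

View pics/w9.png

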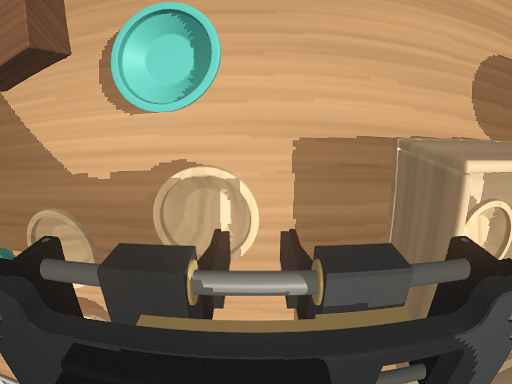

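View pics/s9z.png

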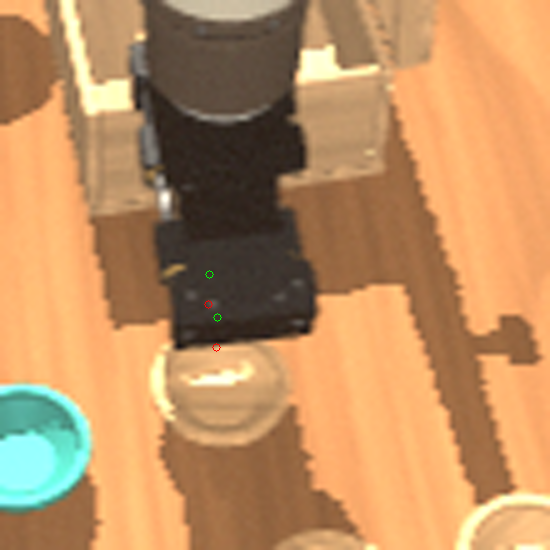

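{"op": "jog_arm", "data": {
  "moves": [
    [0.3,0.001,0.001,0.015,0,0,0],
    [0.3,0.001,0.001,0.028,0,0,0],
    [0.3,0.001,0.001,0.036,0,0,0],
    [0.3,0.001,0.001,0.036,0,0,0],
    [1,0.001,0.001,0.036,0,0,0],
    [1,0.001,0.001,0.036,0,0,0],
    [1,0.001,0.001,0.036,0,0,0],
    [1,0.001,0.001,0.036,0,0,0],
    [1,0.001,0.001,0.036,0,0,0],
    [1,0.001,0.001,0.036,0,0,0]
  ]
}}

```text
time_s: 13.6
tcp_pos: [0.4363, -0.1675, -0.0042]
ee_rot: [[-1.0, -0.007, 0.001], [-0.007, 1.0, -0.0], [-0.001, -0.0, -1.0]]
wrist_force: [0.2, 0.0, 0.9]
gripper_width: 0.026
```

```bash
python3 -c "
from h import *
plan(.437,-.1675,.0)
w=snap('wrist','w10')
im=w['frame'][140:300,130:330,::-1];cv2.imwrite('pics/w10z.png',cv2.resize(np.clip(im*1.5,0,255).astype(np.uint8),None,fx=3.7,fy=3.7,interpolation=2))
"
```

```text
t 13.60 tcp [ 0.4363 -0.1675 -0.0042] d [-0.0007  0.     -0.0042] w [-0.     0.001  0.007] F [0.2 0.  0.9] g 0.026
```

View pics/w10z.png

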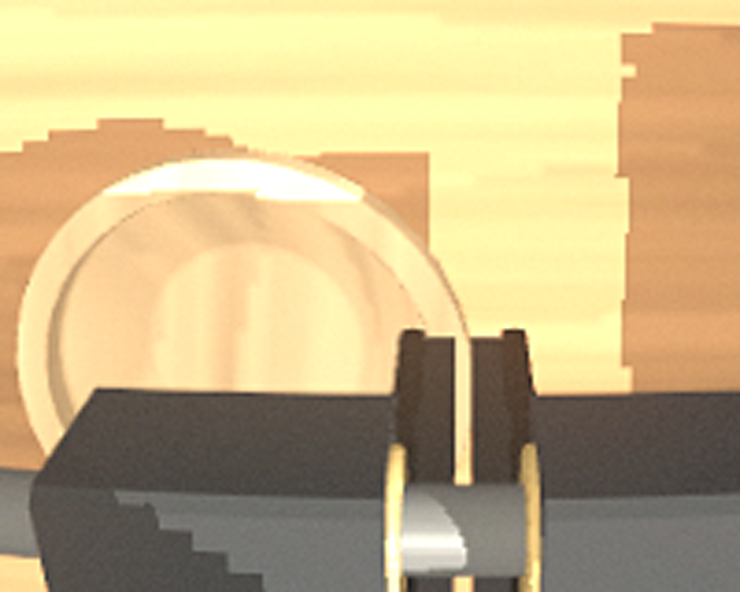

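Shut with a width of 2 mm, so the tips are still above the rim. The shut tips sit over the rim, so I feel down gently to calibrate the height.

{"op": "jog_arm", "data": {
  "moves": [
    [1,0,0,0.001,0,0,0],
    [1,0,0,0.001,0,0,0],
    [1,0,0,0.002,0,0,0],
    [1,0,0,0.002,0,0,0],
    [1,0,0,0.003,0,0,0],
    [1,0,0,0.003,0,0,0],
    [1,0,0,0.004,0,0,0],
    [1,0,0,0.004,0,0,0],
    [1,0,0,0.004,0,0,0],
    [1,0,0,0.004,0,0,0]
  ]
}}

```text
time_s: 14.48
tcp_pos: [0.4371, -0.1673, -0.008]
ee_rot: [[-1.0, -0.007, 0.002], [-0.007, 1.0, 0.0], [-0.002, 0.0, -1.0]]
wrist_force: [0.3, 3.6, 5.2]
gripper_width: 0.004
```

```bash
python3 -c "
from h import *
plan(.437,-.1675,.0)
w=snap('wrist','w11');c=snap('side','s11');d=snap('scene','c11')
im=w['frame'][140:300,130:330,::-1];a=cv2.resize(np.clip(im*1.5,0,255).astype(np.uint8),(400,300),interpolation=2)
b=cv2.resize(d['frame'][150:240,130:250,::-1],(400,300),interpolation=2)
e=cv2.resize(c['frame'][210:300,220:340,::-1],(400,300),interpolation=2)
cv2.imwrite('pics/x11.png',np.vstack([np.hstack([a,b]),np.hstack([e,b*0])]))
"
```

```text
t 14.48 tcp [ 0.4371 -0.1673 -0.008 ] d [ 0.0001 -0.0002 -0.008 ] w [0.    0.002 0.007] F [0.3 3.6 5.2] g 0.004
```

View pics/x11.png

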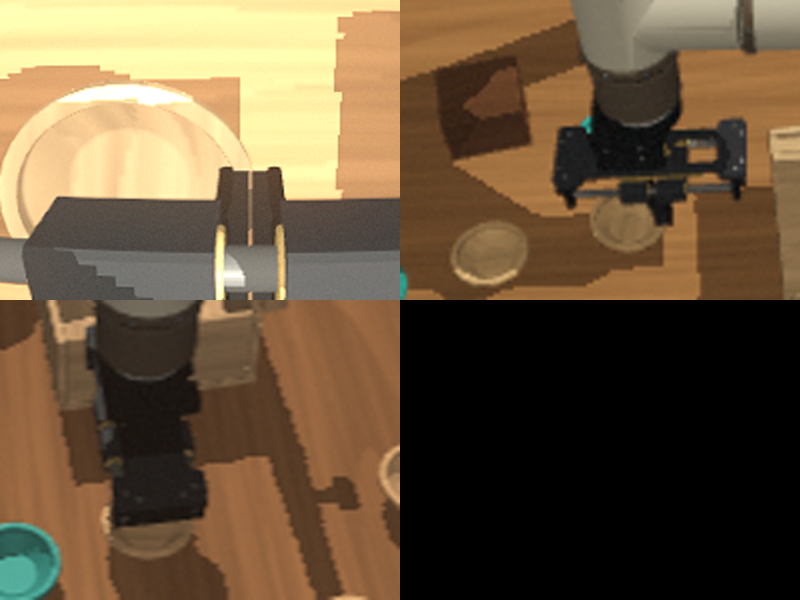

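```bash
python3 -c "
from h import *
w=load('w11')
im=w['frame'][140:260,120:300,::-1];cv2.imwrite('pics/w11z.png',cv2.resize(np.clip(im*1.5,0,255).astype(np.uint8),None,fx=4.4,fy=4.4,interpolation=2))
"
```

```text
(no output)
```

View pics/w11z.png

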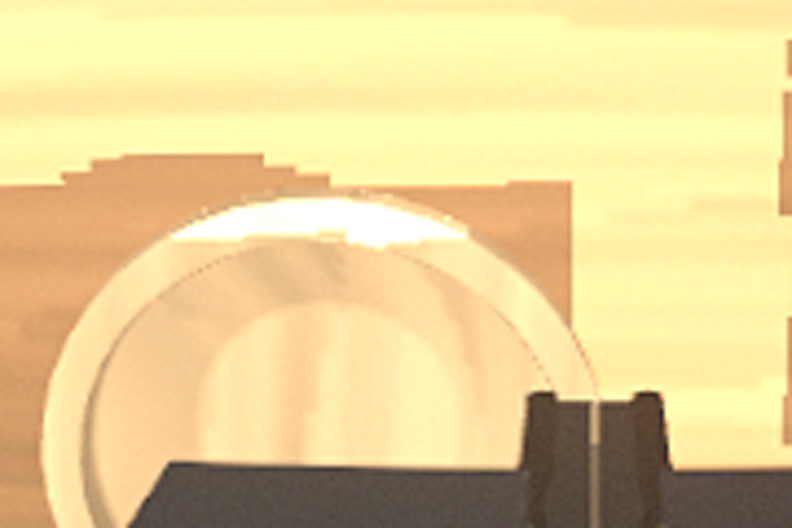

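```bash
python3 -c "
from h import *
w=load('w11')
for q in((129.8,242),(193.2,183.9),(120+601/4.4,242),(255.7,231)):print(onz(w,*q,.032,True).round(4))
print([proj(w,(.4371-.0095,-.1673,z),True) for z in (.022,.032)],proj(w,(.4371,-.1673,.032),True))
"
```

```text
[ 0.4349 -0.246   0.032 ]
[ 0.3968 -0.2016  0.032 ]
[ 0.4324 -0.1656  0.032 ]
[ 0.4252 -0.1662  0.032 ]
[(np.float64(253.8913424084952), np.float64(227.9289365366524)), (np.float64(253.8502477099244), np.float64(234.72429266643155))] (np.float64(253.75825136733172), np.float64(248.99855052449803))
```

{"op": "jog_arm", "data": {
  "moves": [
    [0.3,0,0,-0.01,0,0,0],
    [0.3,0,-0.003,-0.012,0,0,0],
    [0.3,0,-0.003,-0.012,0,0,0],
    [0.3,0,-0.003,-0.012,0,0,0],
    [0.3,0,-0.003,-0.012,0,0,0],
    [0.3,0,-0.003,-0.012,0,0,0],
    [0.3,0,-0.003,-0.006,0,0,0],
    [0.3,0,-0.003,0,0,0,0],
    [0.3,0,-0.003,0.003,0,0,0],
    [0.3,0,-0.003,0.004,0,0,0]
  ]
}}

```text
time_s: 15.47
tcp_pos: [0.4353, -0.1704, -0.0136]
ee_rot: [[-1.0, -0.007, -0.002], [-0.007, 1.0, 0.0], [0.002, 0.0, -1.0]]
wrist_force: [-0.6, 0.2, 0.4]
gripper_width: 0.35
```

{"op": "jog_arm", "data": {
  "moves": [
    [1,0,0,0,0,0,0],
    [1,0,0,0,0,0,0],
    [1,0,0,0,0,0,0],
    [1,0,0,0,0,0,0],
    [1,0,0,0,0,0,0],
    [1,0,0,0,0,0,0],
    [1,0,0,0,0,0,0],
    [1,0,0,0,0,0,0],
    [1,0,0,0,0,0,0],
    [1,0,0,0,0,0,0]
  ]
}}

```text
time_s: 16.3
tcp_pos: [0.4363, -0.1705, -0.0125]
ee_rot: [[-1.0, -0.007, 0.0], [-0.007, 1.0, 0.0], [-0.0, 0.0, -1.0]]
wrist_force: [-0.7, 2.0, 0.4]
gripper_width: 0.075
```

{"op": "jog_arm", "data": {
  "moves": [
    [1,0,0,-0.01,0,0,0],
    [1,0,0,-0.03,0,0,0],
    [1,0,0,-0.06,0,0,0],
    [1,0,0,-0.09,0,0,0],
    [1,0,0,-0.12,0,0,0],
    [1,0,0,-0.145,0,0,0],
    [1,0,0,-0.145,0,0,0],
    [1,0,0,-0.145,0,0,0],
    [1,0,0,-0.145,0,0,0],
    [1,0,0,-0.145,0,0,0]
  ]
}}

```text
time_s: 17.13
tcp_pos: [0.4349, -0.1703, 0.1309]
ee_rot: [[-1.0, -0.006, -0.003], [-0.006, 1.0, 0.001], [0.003, 0.001, -1.0]]
wrist_force: [0.5, 0.4, -0.7]
gripper_width: 0.073
```

```bash
python3 -c "
from h import *
plan(.457,.084,.14)
w=snap('wrist','w12');c=snap('side','s12')
im=w['frame'][140:270,110:300,::-1];a=cv2.resize(np.clip(im*1.5,0,255).astype(np.uint8),(570,390),interpolation=2)
e=cv2.resize(c['frame'][200:290,225:275,::-1],None,fx=4.3,fy=4.3,interpolation=2)
cv2.imwrite('pics/x12.png',np.hstack([a,cv2.resize(e,(216,390))]))
"
```

```text
t 17.13 tcp [ 0.4349 -0.1703  0.1309] d [-0.0237  0.2542 -0.009 ] w [ 0.001 -0.003  0.006] F [ 0.5  0.4 -0.7] g 0.073
```

View pics/x12.png

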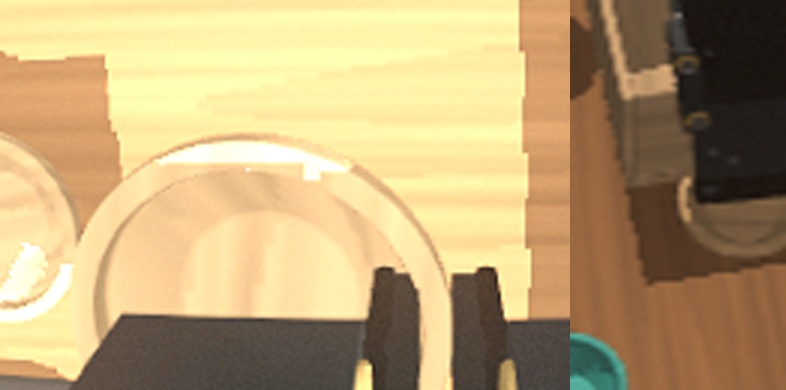

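```bash
python3 -c "
from h import *
w=load('w12')
for z in(.1754,.170):
  for q in((135,240),(191,185),(110+455/3,232)):print(z,(onz(w,*q,z,True)-[.4349,-.1703,0]).round(4))
"
```

```text
0.1754 [-0.006  -0.0727  0.1754]
0.1754 [-0.0406 -0.0347  0.1754]
0.1754 [-0.0131  0.0044  0.1754]
0.17 [-0.0033 -0.0753  0.17  ]
0.17 [-0.0392 -0.0359  0.17  ]
0.17 [-0.0107  0.0045  0.17  ]
```

{"op": "jog_arm", "data": {
  "moves": [
    [1,-0.002,0.02,-0.009,0,0,0],
    [1,-0.004,0.045,-0.009,0,0,0],
    [1,-0.007,0.075,-0.009,0,0,0],
    [1,-0.01,0.11,-0.009,0,0,0],
    [1,-0.014,0.145,-0.009,0,0,0],
    [1,-0.017,0.18,-0.009,0,0,0],
    [1,-0.02,0.21,-0.009,0,0,0],
    [1,-0.022,0.235,-0.009,0,0,0],
    [1,-0.024,0.252,-0.009,0,0,0],
    [1,-0.024,0.252,-0.009,0,0,0]
  ]
}}

```text
time_s: 18.07
tcp_pos: [0.4588, 0.0842, 0.1406]
ee_rot: [[-1.0, -0.011, -0.001], [-0.011, 1.0, -0.0], [0.001, -0.0, -1.0]]
wrist_force: [1.0, -0.2, -0.2]
gripper_width: 0.073
```

```bash
python3 -c "
from h import *
plan(.4572,.082,.05)
w=snap('wrist','w13');c=snap('side','s13')
im=w['frame'][100:270,110:340,::-1];a=cv2.resize(im,None,fx=2.5,fy=2.5,interpolation=2)
e=cv2.resize(c['frame'][150:260,220:310,::-1],None,fx=2.5,fy=2.5,interpolation=2)
e=cv2.resize(e,(230,425))
cv2.imwrite('pics/x13.png',np.hstack([a,e]))
"
```

```text
t 18.07 tcp [0.4588 0.0842 0.1406] d [ 0.0016 -0.0022  0.0906] w [-0.    -0.001  0.011] F [ 1.  -0.2 -0.2] g 0.073
```

View pics/x13.png

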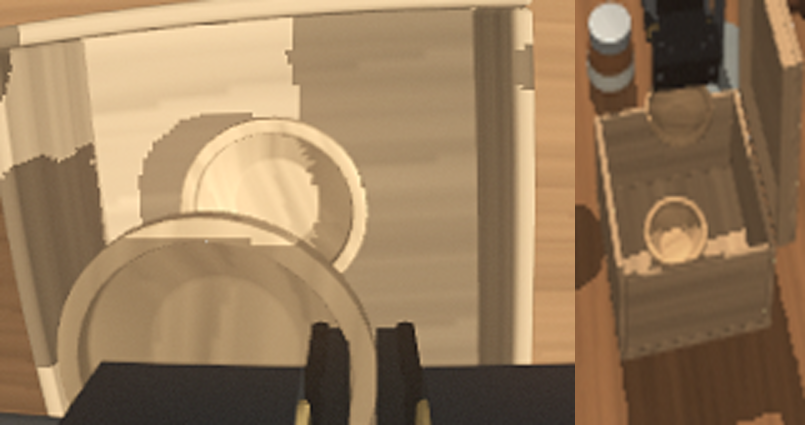

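```bash
python3 -c "
from h import *
w=load('w13')
for q in((182.4,180),(256.8,180),(219.5,147.2)):print(onz(w,*q,.04,True).round(4))
print('held')
for q in((110+57/2.5,100+345/2.5),(110+205/2.5,100+212/2.5),(110+375/2.5,100+345/2.5)):print(onz(w,*q,.185,True).round(4)-np.array([.4588,.0842,0]))
"
```

```text
[0.4525 0.0079 0.04  ]
[0.452  0.0868 0.04  ]
[0.4178 0.0484 0.04  ]
held
[-0.0069 -0.0741  0.185 ]
[-0.0406 -0.0342  0.185 ]
[-0.0093  0.0035  0.185 ]
```

{"op": "jog_arm", "data": {
  "moves": [
    [1,0.001,-0.002,0.03,0,0,0],
    [1,0.001,-0.002,0.06,0,0,0],
    [1,0.001,-0.002,0.08,0,0,0],
    [1,0.001,-0.002,0.1,0,0,0],
    [1,0.001,-0.002,0.112,0,0,0],
    [1,0.001,-0.002,0.12,0,0,0],
    [1,0.001,-0.002,0.124,0,0,0],
    [1,0.001,-0.002,0.127,0,0,0],
    [1,0.001,-0.002,0.127,0,0,0],
    [1,0.001,-0.002,0.127,0,0,0]
  ]
}}

```text
time_s: 19.0
tcp_pos: [0.458, 0.0797, 0.015]
ee_rot: [[-1.0, -0.007, 0.001], [-0.007, 1.0, 0.001], [-0.001, 0.001, -1.0]]
wrist_force: [0.5, 0.3, 0.5]
gripper_width: 0.071
```

{"op": "jog_arm", "data": {
  "moves": [
    [1,0,0.002,0,0,0,0],
    [1,0,0.002,0.002,0,0,0],
    [1,0,0.002,0.003,0,0,0],
    [1,0,0.002,0.004,0,0,0],
    [1,0,0.002,0.005,0,0,0],
    [1,0,0.002,0.006,0,0,0],
    [1,0,0.002,0.006,0,0,0],
    [1,0,0.002,0.006,0,0,0],
    [1,0,0.002,0.006,0,0,0],
    [1,0,0.002,0.006,0,0,0]
  ]
}}

```text
time_s: 19.83
tcp_pos: [0.4578, 0.0819, 0.0087]
ee_rot: [[-1.0, -0.007, 0.001], [-0.007, 1.0, 0.0], [-0.001, 0.0, -1.0]]
wrist_force: [-0.9, 2.0, 4.4]
gripper_width: 0.075
```

{"op": "jog_arm", "data": {
  "moves": [
    [0.4,0,0,0,0,0,0],
    [0.4,0,0,0,0,0,0],
    [0.4,0,0,0,0,0,0],
    [0.4,0,0,0,0,0,0],
    [0.4,0,0,-0.01,0,0,0],
    [0.4,0,0,-0.03,0,0,0],
    [0.4,0,0,-0.06,0,0,0],
    [0.4,0,0,-0.09,0,0,0],
    [0.4,0,0,-0.12,0,0,0],
    [0.4,0,0,-0.12,0,0,0]
  ]
}}

```text
time_s: 20.67
tcp_pos: [0.4613, 0.0829, 0.1342]
ee_rot: [[-1.0, -0.008, 0.011], [-0.008, 1.0, 0.004], [-0.011, 0.004, -1.0]]
wrist_force: [0.8, -0.2, -0.0]
gripper_width: 0.299
```

```bash
python3 -c "
from h import *
plan(.649,-.1625,.14)
w=snap('wrist','w14');c=snap('side','s14');d=snap('scene','c14')
im=w['frame'][90:270,110:340,::-1];a=cv2.resize(im,None,fx=2.4,fy=2.4,interpolation=2)
e=cv2.resize(c['frame'][165:255,215:305,::-1],None,fx=3,fy=3,interpolation=2)
f=np.zeros((432,270,3),np.uint8);f[:270]=e
cv2.imwrite('pics/x14.png',np.hstack([a,f])[:,:800])
print('side',rim(c,335,267,.032,0),rim(c,285,319,.032,0),rim(c,326,312,.032,0))
"
```

```text
t 20.67 tcp [0.4613 0.0829 0.1342] d [-0.1857 -0.2469 -0.0047] w [0.004 0.011 0.008] F [ 0.8 -0.2 -0. ] g 0.299
side (array([ 0.6433, -0.1983]), np.float64(0.0405), 9, np.float64(0.0003)) (array([ 0.4716, -0.3478]), np.float64(0.0409), 43, np.float64(0.0005)) (array([ 0.5855, -0.3425]), np.float64(0.037), 72, np.float64(0.0012))
```

View pics/x14.png

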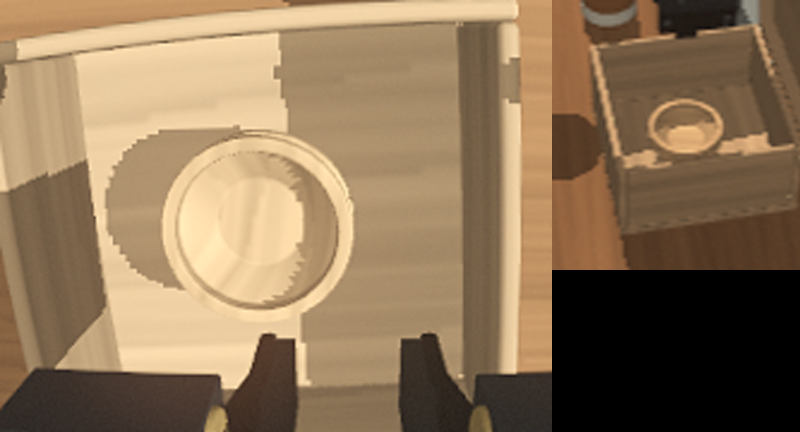

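View pics/s14.png

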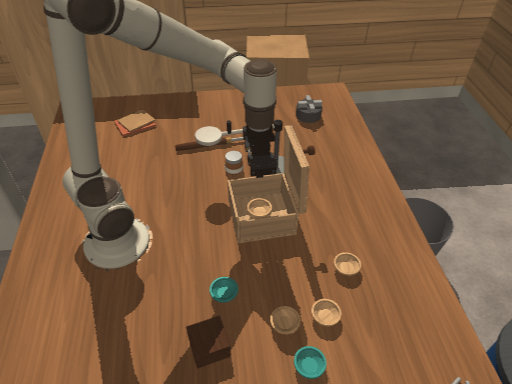

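```bash
python3 -c "
from h import *
c=load('s14');d=load('c14')
cv2.imwrite('pics/c14z.png',cv2.resize(d['frame'][160:300,110:330,::-1],None,fx=3.5,fy=3.5,interpolation=2))
for n,c,S in [('side',c,[(347,264),(326,312),(285,319)])]:
    for s,b in zip(S,bowls(c,S)):
        print(s,b and cv2.minEnclosingCircle(b[1].astype(np.float32)), rim(c,*s,.032,0,r0=.0375,r1=.044))
"
```

```text
(347, 264) ((0.6875919699668884, -0.19081152975559235), 0.03954915702342987) (array([ 0.6854, -0.1954]), np.float64(0.0387), 70, np.float64(0.0002))
(326, 312) ((0.5853019952774048, -0.33814340829849243), 0.04003022611141205) (array([ 0.5858, -0.3383]), np.float64(0.0401), 72, np.float64(0.0005))
(285, 319) ((0.43808868527412415, -0.3482418358325958), 0.014915796928107738) (array([ 0.4715, -0.3478]), np.float64(0.0407), 42, np.float64(0.0005))
```

View pics/c14z.png

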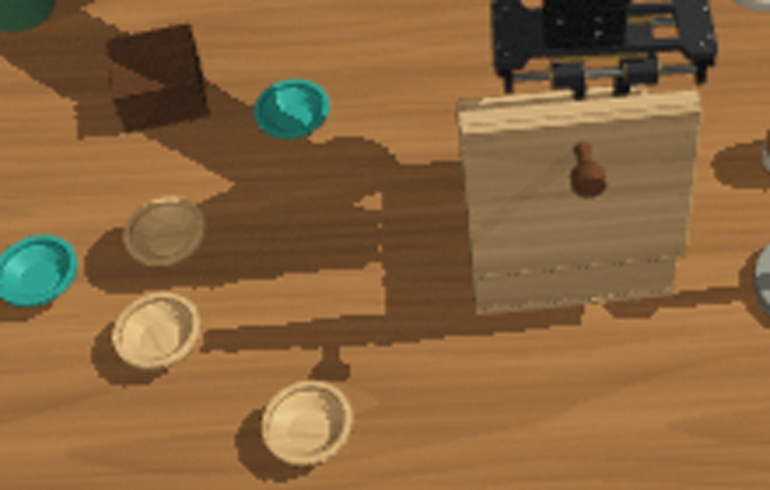

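```bash
python3 -c "
from h import *
d=load('c14')
b=bowls(d,[(197,281)])[0];print(cv2.minEnclosingCircle(b[1].astype(np.float32)),rim(d,197.7,280,.032,0,r0=.0375,r1=.044))
"
```

```text
((0.6888319253921509, -0.19166849553585052), 0.04092228040099144) (array([ 0.6885, -0.1911]), np.float64(0.0405), 68, np.float64(0.0006))
```

{"op": "jog_arm", "data": {
  "moves": [
    [0.3,0,-0.03,0,0,0,0],
    [0.3,0,-0.065,0,0,0,0],
    [0.3,0,-0.105,0,0,0,0],
    [0.3,0,-0.145,0,0,0,0],
    [0.3,0,-0.185,0,0,0,0],
    [0.3,-0.01,-0.225,0,0,0,0],
    [0.3,-0.03,-0.255,0,0,0,0],
    [0.3,-0.055,-0.275,0,0,0,0],
    [0.3,-0.08,-0.285,0,0,0,0],
    [0.3,-0.1,-0.285,0,0,0,0]
  ]
}}

```text
time_s: 21.65
tcp_pos: [0.5594, -0.2052, 0.1258]
ee_rot: [[-1.0, -0.003, -0.004], [-0.003, 1.0, 0.0], [0.004, 0.0, -1.0]]
wrist_force: [-0.0, -0.2, 0.1]
gripper_width: 0.353
```

```bash
python3 -c "
from h import *
plan(.688,-.155,.10)"
```

```text
t 21.65 tcp [ 0.5594 -0.2052  0.1258] d [-0.1288  0.0498  0.0253] w [ 0.    -0.004  0.003] F [-0.  -0.2  0.1] g 0.353
```

{"op": "jog_arm", "data": {
  "moves": [
    [0.3,-0.025,0,0,0,0,0],
    [0.3,-0.055,0,0,0,0,0],
    [0.3,-0.085,0.01,0,0,0,0],
    [0.3,-0.11,0.025,0.005,0,0,0],
    [0.3,-0.125,0.04,0.015,0,0,0],
    [0.3,-0.129,0.05,0.025,0,0,0],
    [0.3,-0.129,0.05,0.025,0,0,0],
    [0.3,-0.129,0.05,0.025,0,0,0],
    [0.3,-0.129,0.05,0.025,0,0,0],
    [0.3,-0.129,0.05,0.025,0,0,0]
  ]
}}

```text
time_s: 22.48
tcp_pos: [0.6875, -0.1527, 0.1043]
ee_rot: [[-1.0, -0.006, 0.001], [-0.006, 1.0, -0.0], [-0.001, -0.0, -1.0]]
wrist_force: [-0.2, -0.6, 0.8]
gripper_width: 0.352
```

```bash
python3 -c "
from h import *
plan(.688,-.155,-.0125)
w=snap('wrist','w15')
cv2.imwrite('pics/x15.png',cv2.resize(w['frame'][110:270,130:330,::-1],None,fx=3.7,fy=3.7,interpolation=2))"
```

```text
t 22.48 tcp [ 0.6875 -0.1527  0.1043] d [-0.0004 -0.0022  0.1168] w [-0.     0.001  0.006] F [-0.2 -0.6  0.8] g 0.352
```

View pics/x15.png

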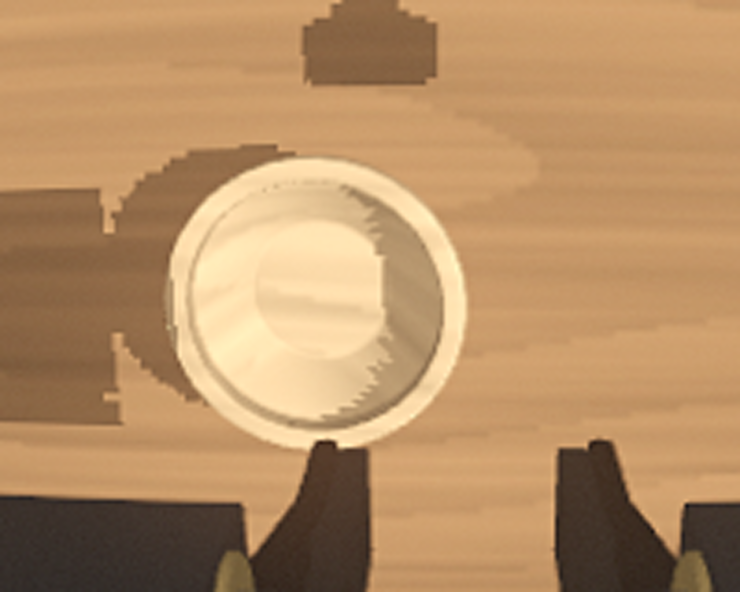

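```bash
cat >> h.py <<'E'
def c4(fn,L,R,T,B,s,ox,oy,z):
    """extremes of rim in a zoomed wrist crop -> centre in world"""
    w=load(fn); um=(L+R)/2; vm=(T+B)/2
    q=lambda u,v:onz(w,ox+u/s,oy+v/s,z,True)
    l,r,t,b=q(L,vm),q(R,vm),q(um,T),q(um,B)
    print('x',((t+b)/2)[0].round(4),'y',((l+r)/2)[1].round(4),'d',(r-l)[1].round(4),(b-t)[0].round(4))
E
python3 -c "
from h import *
c4('w15',172,467,156,447,3.7,130,110,.032)"
```

```text
x 0.6866 y -0.1896 d 0.0777 0.0791
```

{"op": "jog_arm", "data": {
  "moves": [
    [0.3,0,-0.0025,0.025,0,0,0],
    [0.3,0,-0.0025,0.05,0,0,0],
    [0.3,0,-0.0025,0.075,0,0,0],
    [0.3,0,-0.0025,0.095,0,0,0],
    [0.3,0,-0.0025,0.108,0,0,0],
    [0.3,0,-0.0025,0.114,0,0,0],
    [0.3,0,-0.0025,0.117,0,0,0],
    [0.3,0,-0.0025,0.117,0,0,0],
    [0.3,0,-0.0025,0.117,0,0,0],
    [0.3,0,-0.0025,0.117,0,0,0]
  ]
}}

```text
time_s: 23.37
tcp_pos: [0.6892, -0.1544, -0.0119]
ee_rot: [[-1.0, -0.007, 0.003], [-0.007, 1.0, -0.0], [-0.003, -0.0, -1.0]]
wrist_force: [-0.3, -0.2, 0.6]
gripper_width: 0.351
```

{"op": "jog_arm", "data": {
  "moves": [
    [1,0,0,0,0,0,0],
    [1,0,0,0,0,0,0],
    [1,0,0,0,0,0,0],
    [1,0,0,0,0,0,0],
    [1,0,0,0,0,0,0],
    [1,0,0,0,0,0,0],
    [1,0,0,0,0,0,0],
    [1,0,0,0,0,0,0],
    [1,0,0,0,0,0,0],
    [1,0,0,0,0,0,0]
  ]
}}

```text
time_s: 24.2
tcp_pos: [0.6881, -0.1543, -0.0134]
ee_rot: [[-1.0, -0.007, -0.0], [-0.007, 1.0, -0.0], [0.0, -0.0, -1.0]]
wrist_force: [-0.7, -0.5, 1.5]
gripper_width: 0.065
```

{"op": "jog_arm", "data": {
  "moves": [
    [1,0,0,-0.02,0,0,0],
    [1,0,0,-0.045,0,0,0],
    [1,0,-0.005,-0.075,0,0,0],
    [1,0,-0.015,-0.105,0,0,0],
    [1,0.005,-0.03,-0.135,0,0,0],
    [1,0.02,-0.045,-0.155,0,0,0],
    [1,0.045,-0.055,-0.163,0,0,0],
    [1,0.075,-0.055,-0.163,0,0,0],
    [1,0.105,-0.055,-0.163,0,0,0],
    [1,0.135,-0.055,-0.163,0,0,0]
  ]
}}

```text
time_s: 25.03
tcp_pos: [0.5518, -0.2103, 0.1491]
ee_rot: [[-1.0, -0.006, -0.0], [-0.006, 1.0, 0.0], [0.0, 0.0, -1.0]]
wrist_force: [-0.3, 0.7, -0.4]
gripper_width: 0.06
```

```bash
python3 -c "
from h import *
plan(.458,.082,.15)"
```

```text
t 25.03 tcp [ 0.5518 -0.2103  0.1491] d [ 0.092   0.2929 -0.0008] w [ 0.    -0.     0.006] F [-0.3  0.7 -0.4] g 0.06
```

{"op": "jog_arm", "data": {
  "moves": [
    [1,0.03,0,0,0,0,0],
    [1,0.06,0.01,0,0,0,0],
    [1,0.085,0.035,0,0,0,0],
    [1,0.092,0.07,0,0,0,0],
    [1,0.092,0.11,0,0,0,0],
    [1,0.092,0.15,0,0,0,0],
    [1,0.092,0.19,0,0,0,0],
    [1,0.092,0.23,0,0,0,0],
    [1,0.092,0.265,0,0,0,0],
    [1,0.092,0.285,0,0,0,0]
  ]
}}

```text
time_s: 25.87
tcp_pos: [0.4594, 0.0773, 0.1496]
ee_rot: [[-1.0, -0.009, 0.001], [-0.009, 1.0, 0.001], [-0.001, 0.001, -1.0]]
wrist_force: [0.5, -0.4, -1.1]
gripper_width: 0.067
```

```bash
python3 -c "
from h import *
plan(.458,.082,.15)
w=snap('wrist','w16')
cv2.imwrite('pics/x16.png',cv2.resize(w['frame'][100:280,110:330,::-1],None,fx=3.3,fy=3.3,interpolation=2))"
```

```text
t 25.87 tcp [0.4594 0.0773 0.1496] d [ 0.0014  0.0047 -0.0004] w [0.001 0.001 0.009] F [ 0.5 -0.4 -1.1] g 0.067
```

View pics/x16.png

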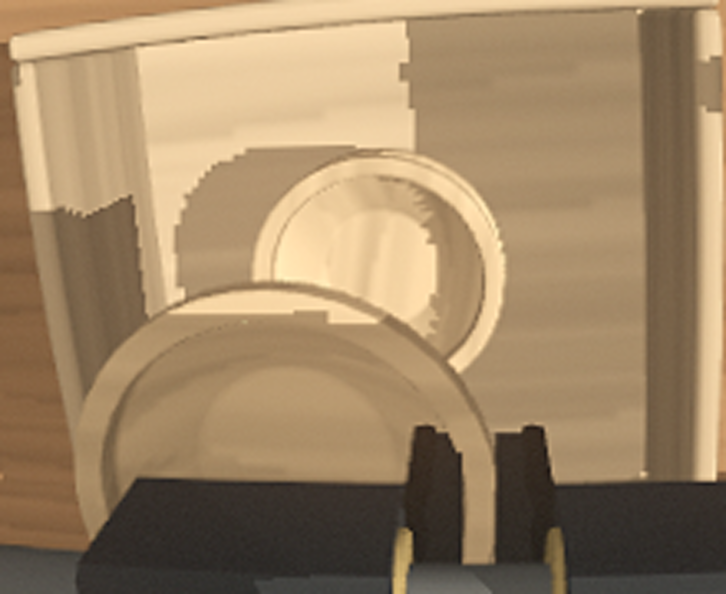

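```bash
cat >> h.py <<'E'
def st(fn,L,R,T,s,ox,oy,z,tcp=None):
    w=load(fn); um=(L+R)/2; q=lambda u,v:onz(w,ox+u/s,oy+v/s,z,True); t=q(um,T)
    x=t[0]+.040
    v=T+40
    for _ in range(30):
        v+= (x-q(um,v)[0])*800*s*.5
    l,r=q(L,v),q(R,v); print('x',x.round(4),'y',((l+r)/2)[1].round(4),'d',(r-l)[1].round(4), 'off' if tcp is not None else '', (np.array([x,((l+r)/2)[1]])-tcp).round(4) if tcp is not None else '')
E
python3 -c "
from h import *
st('w16',250,501,152,3.3,110,100,.0535)
st('w16',77,495,282,3.3,110,100,.195,np.array([.4594,.0773]))
"
```

```text
x 0.4567 y 0.0455 d 0.0795  
x 0.4587 y 0.0417 d 0.0782 off [-0.0007 -0.0356]
```

{"op": "jog_arm", "data": {
  "moves": [
    [1,0.002,0.004,0.025,0,0,0],
    [1,0.002,0.004,0.05,0,0,0],
    [1,0.002,0.004,0.075,0,0,0],
    [1,0.002,0.004,0.095,0,0,0],
    [1,0.002,0.004,0.11,0,0,0],
    [1,0.002,0.004,0.117,0,0,0],
    [1,0.002,0.004,0.121,0,0,0],
    [1,0.002,0.004,0.121,0,0,0],
    [1,0.002,0.004,0.121,0,0,0],
    [1,0.002,0.004,0.121,0,0,0]
  ]
}}

```text
time_s: 26.75
tcp_pos: [0.4583, 0.0785, 0.0294]
ee_rot: [[-1.0, -0.007, 0.002], [-0.007, 1.0, 0.001], [-0.002, 0.001, -1.0]]
wrist_force: [0.0, 1.3, 0.1]
gripper_width: 0.065
```

{"op": "jog_arm", "data": {
  "moves": [
    [1,0.001,0.0025,0,0,0,0],
    [1,0.001,0.0025,0.002,0,0,0],
    [1,0.001,0.0025,0.004,0,0,0],
    [1,0.001,0.0025,0.005,0,0,0],
    [1,0.001,0.0025,0.006,0,0,0],
    [1,0.001,0.0025,0.007,0,0,0],
    [1,0.001,0.0025,0.008,0,0,0],
    [1,0.001,0.0025,0.008,0,0,0],
    [1,0.001,0.0025,0.008,0,0,0],
    [1,0.001,0.0025,0.008,0,0,0]
  ]
}}

```text
time_s: 27.58
tcp_pos: [0.457, 0.0811, 0.0211]
ee_rot: [[-1.0, -0.007, 0.001], [-0.007, 1.0, 0.001], [-0.001, 0.001, -1.0]]
wrist_force: [-2.5, 1.7, 5.5]
gripper_width: 0.068
```

Contact at the expected height, so I release and lift.

{"op": "jog_arm", "data": {
  "moves": [
    [0.4,0,0,0,0,0,0],
    [0.4,0,0,0,0,0,0],
    [0.4,0,0,0,0,0,0],
    [0.4,0,0,0,0,0,0],
    [0.4,0,0,-0.01,0,0,0],
    [0.4,0,0,-0.03,0,0,0],
    [0.4,0,0,-0.06,0,0,0],
    [0.4,0,0,-0.09,0,0,0],
    [0.4,0,0,-0.12,0,0,0],
    [0.4,0,0,-0.12,0,0,0]
  ]
}}

```text
time_s: 28.42
tcp_pos: [0.4604, 0.082, 0.1462]
ee_rot: [[-1.0, -0.008, 0.011], [-0.008, 1.0, 0.004], [-0.011, 0.004, -1.0]]
wrist_force: [1.4, -0.2, -0.6]
gripper_width: 0.298
```

```bash
python3 -c "
from h import *
plan(.586,-.302,.10)
w=snap('wrist','w17');c=snap('side','s17');d=snap('scene','c17')
im=w['frame'][90:270,110:340,::-1];a=cv2.resize(im,None,fx=2.4,fy=2.4,interpolation=2)
e=cv2.resize(c['frame'][165:255,215:295,::-1],None,fx=3,fy=3,interpolation=2)
f=np.zeros((432,240,3),np.uint8);f[:270]=e
cv2.imwrite('pics/x17.png',np.hstack([a,f])[:,:800])
for s in((326,312),(285,319)): print('side',s,rim(c,*s,.032,0,r0=.0375,r1=.044))
for s in((154,254),(157,226)): print('scene',s,rim(d,*s,.032,0,r0=.0375,r1=.044))
"
```

```text
t 28.42 tcp [0.4604 0.082  0.1462] d [-0.1219 -0.3851  0.0461] w [0.004 0.011 0.008] F [ 1.4 -0.2 -0.6] g 0.298
side (326, 312) (array([ 0.5857, -0.3383]), np.float64(0.0401), 72, np.float64(0.0005))
side (285, 319) (array([ 0.4716, -0.3479]), np.float64(0.0407), 39, np.float64(0.0003))
scene (154, 254) (array([ 0.5865, -0.3382]), np.float64(0.0411), 55, np.float64(0.0006))Traceback (most recent call last):
  File "<string>", line 10, in <module>
    for s in((154,254),(157,226)): print('scene',s,rim(d,*s,.032,0,r0=.0375,r1=.044))
                                                   ~~~^^^^^^^^^^^^^^^^^^^^^^^^^^^^^^
  File "h.py", line 53, in rim
    A=np.c_[2*P,np.ones(len(P))]; x=np.linalg.lstsq(A*w[:,None],(P**2).sum(1)*w,rcond=None)[0]
                                                                ~~~~~~~~~~^^^
    return umr_sum(a, axis, dtype, out, keepdims, initial, where)
numpy.exceptions.AxisError: axis 1 is out of bounds for array of dimension 1
```

View pics/x17.png

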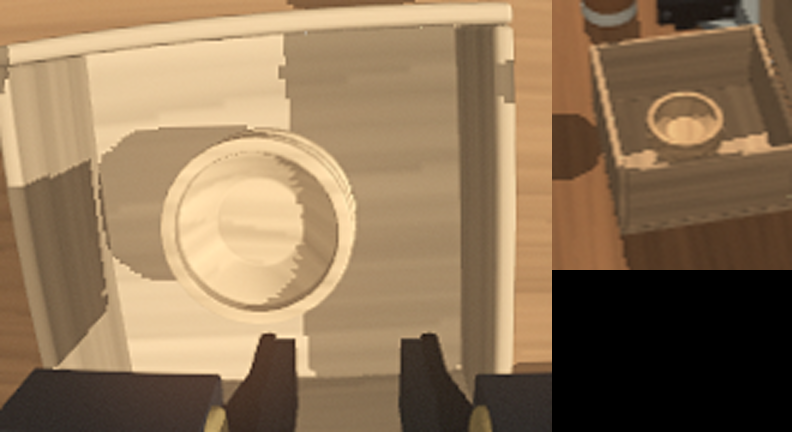

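View pics/s17.png

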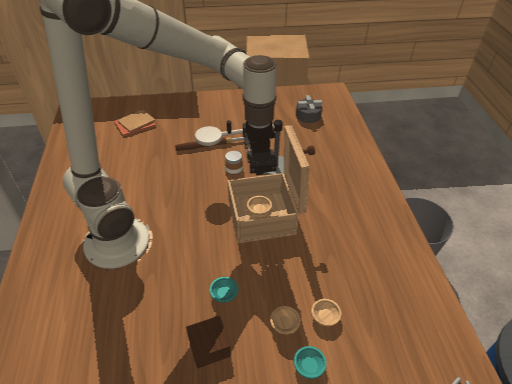

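{"op": "jog_arm", "data": {
  "moves": [
    [0.3,0,-0.035,0,0,0,0],
    [0.3,0,-0.075,0,0,0,0],
    [0.3,0,-0.115,0,0,0,0],
    [0.3,0,-0.155,0,0,0,0],
    [0.3,0,-0.195,0,0,0,0],
    [0.3,-0.01,-0.235,0,0,0,0],
    [0.3,-0.025,-0.27,0.01,0,0,0],
    [0.3,-0.045,-0.3,0.02,0,0,0],
    [0.3,-0.065,-0.33,0.025,0,0,0],
    [0.3,-0.085,-0.35,0.03,0,0,0]
  ]
}}

```text
time_s: 29.4
tcp_pos: [0.5427, -0.2713, 0.1073]
ee_rot: [[-1.0, -0.004, -0.005], [-0.004, 1.0, 0.001], [0.005, 0.001, -1.0]]
wrist_force: [0.1, 0.6, 0.6]
gripper_width: 0.348
```

```bash
python3 -c "
from h import *
plan(.586,-.302,.10)"
```

```text
t 29.40 tcp [ 0.5427 -0.2713  0.1073] d [-0.0432 -0.0309  0.0071] w [ 0.001 -0.005  0.004] F [0.1 0.6 0.6] g 0.348
```

{"op": "jog_arm", "data": {
  "moves": [
    [0.3,-0.015,-0.01,0.004,0,0,0],
    [0.3,-0.03,-0.02,0.007,0,0,0],
    [0.3,-0.043,-0.03,0.007,0,0,0],
    [0.3,-0.043,-0.031,0.007,0,0,0],
    [0.3,-0.043,-0.031,0.007,0,0,0],
    [0.3,-0.043,-0.031,0.007,0,0,0],
    [0.3,-0.043,-0.031,0.007,0,0,0],
    [0.3,-0.043,-0.031,0.007,0,0,0],
    [0.3,-0.043,-0.031,0.007,0,0,0],
    [0.3,-0.043,-0.031,0.007,0,0,0]
  ]
}}

```text
time_s: 30.23
tcp_pos: [0.5869, -0.2991, 0.1039]
ee_rot: [[-1.0, -0.007, 0.001], [-0.007, 1.0, -0.0], [-0.001, -0.0, -1.0]]
wrist_force: [0.6, -0.3, -0.2]
gripper_width: 0.349
```

```bash
python3 -c "
from h import *
plan(.586,-.302,-.013)
w=snap('wrist','w18')
cv2.imwrite('pics/x18.png',cv2.resize(w['frame'][110:270,130:330,::-1],None,fx=3.7,fy=3.7,interpolation=2))"
```

```text
t 30.23 tcp [ 0.5869 -0.2991  0.1039] d [ 0.001  -0.0028  0.1169] w [-0.     0.001  0.007] F [ 0.6 -0.3 -0.2] g 0.349
```

View pics/x18.png

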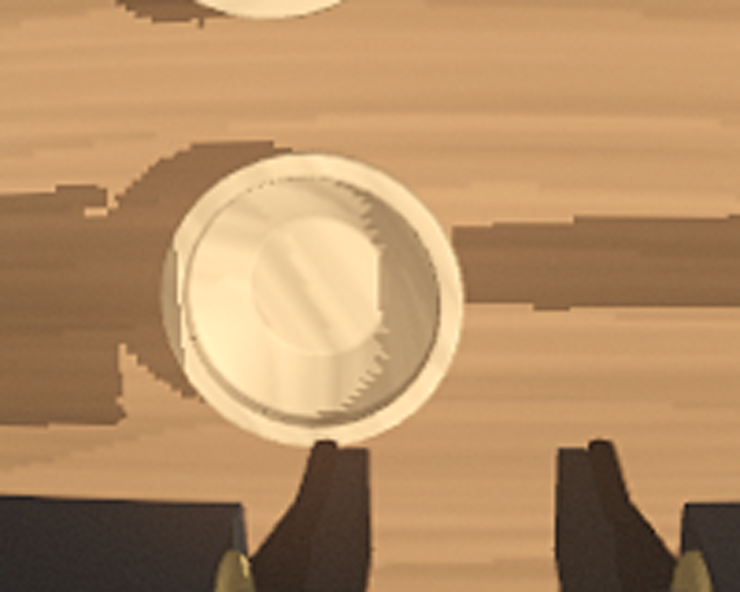

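{"op": "jog_arm", "data": {
  "moves": [
    [0.3,0.001,-0.0045,0.025,0,0,0],
    [0.3,0.001,-0.0045,0.05,0,0,0],
    [0.3,0.001,-0.0045,0.075,0,0,0],
    [0.3,0.001,-0.0045,0.095,0,0,0],
    [0.3,0.001,-0.0045,0.108,0,0,0],
    [0.3,0.001,-0.0045,0.114,0,0,0],
    [0.3,0.001,-0.0045,0.117,0,0,0],
    [0.3,0.001,-0.0045,0.117,0,0,0],
    [0.3,0.001,-0.0045,0.117,0,0,0],
    [0.3,0.001,-0.0045,0.117,0,0,0]
  ]
}}

```text
time_s: 31.12
tcp_pos: [0.587, -0.3043, -0.0122]
ee_rot: [[-1.0, -0.007, 0.002], [-0.007, 1.0, -0.001], [-0.002, -0.001, -1.0]]
wrist_force: [0.1, -0.2, -0.1]
gripper_width: 0.349
```

{"op": "jog_arm", "data": {
  "moves": [
    [1,0,0,0,0,0,0],
    [1,0,0,0,0,0,0],
    [1,0,0,0,0,0,0],
    [1,0,0,0,0,0,0],
    [1,0,0,0,0,0,0],
    [1,0,0,0,0,0,0],
    [1,0,0,0,0,0,0],
    [1,0,0,0,0,0,0],
    [1,0,0,0,0,0,0],
    [1,0,0,0,0,0,0]
  ]
}}

```text
time_s: 31.95
tcp_pos: [0.5862, -0.304, -0.0134]
ee_rot: [[-1.0, -0.007, 0.0], [-0.007, 1.0, -0.0], [-0.0, -0.0, -1.0]]
wrist_force: [0.1, 1.1, 0.9]
gripper_width: 0.067
```

{"op": "jog_arm", "data": {
  "moves": [
    [1,0,0,-0.02,0,0,0],
    [1,0,0,-0.045,0,0,0],
    [1,0.005,0,-0.075,0,0,0],
    [1,0.015,0,-0.105,0,0,0],
    [1,0.03,0,-0.135,0,0,0],
    [1,0.055,0.01,-0.155,0,0,0],
    [1,0.08,0.03,-0.17,0,0,0],
    [1,0.105,0.055,-0.175,0,0,0],
    [1,0.122,0.085,-0.175,0,0,0],
    [1,0.128,0.12,-0.175,0,0,0]
  ]
}}

```text
time_s: 32.78
tcp_pos: [0.4542, -0.1845, 0.1616]
ee_rot: [[-1.0, -0.004, -0.0], [-0.004, 1.0, 0.001], [0.0, 0.001, -1.0]]
wrist_force: [0.8, 0.4, -0.7]
gripper_width: 0.065
```

```bash
python3 -c "
from h import *
plan(.458,.080,.165)"
```

```text
t 32.78 tcp [ 0.4542 -0.1845  0.1616] d [-0.0047  0.2645 -0.0032] w [ 0.001 -0.     0.004] F [ 0.8  0.4 -0.7] g 0.065
```

{"op": "jog_arm", "data": {
  "moves": [
    [1,0,0.035,-0.003,0,0,0],
    [1,-0.002,0.075,-0.003,0,0,0],
    [1,-0.004,0.115,-0.003,0,0,0],
    [1,-0.004,0.15,-0.003,0,0,0],
    [1,-0.004,0.185,-0.003,0,0,0],
    [1,-0.004,0.215,-0.003,0,0,0],
    [1,-0.004,0.24,-0.003,0,0,0],
    [1,-0.004,0.255,-0.003,0,0,0],
    [1,-0.004,0.262,-0.003,0,0,0],
    [1,-0.004,0.262,-0.003,0,0,0]
  ]
}}

```text
time_s: 33.62
tcp_pos: [0.4593, 0.078, 0.1642]
ee_rot: [[-1.0, -0.009, -0.0], [-0.009, 1.0, -0.0], [0.0, -0.0, -1.0]]
wrist_force: [1.1, 0.0, -1.6]
gripper_width: 0.065
```

```bash
python3 -c "
from h import *
plan(.458,.082,.042)
w=snap('wrist','w19')
cv2.imwrite('pics/x19.png',cv2.resize(w['frame'][100:280,110:330,::-1],None,fx=3.3,fy=3.3,interpolation=2))"
```

```text
t 33.62 tcp [0.4593 0.078  0.1642] d [0.0012 0.004  0.1222] w [-0.    -0.     0.009] F [ 1.1  0.  -1.6] g 0.065
```

View pics/x19.png

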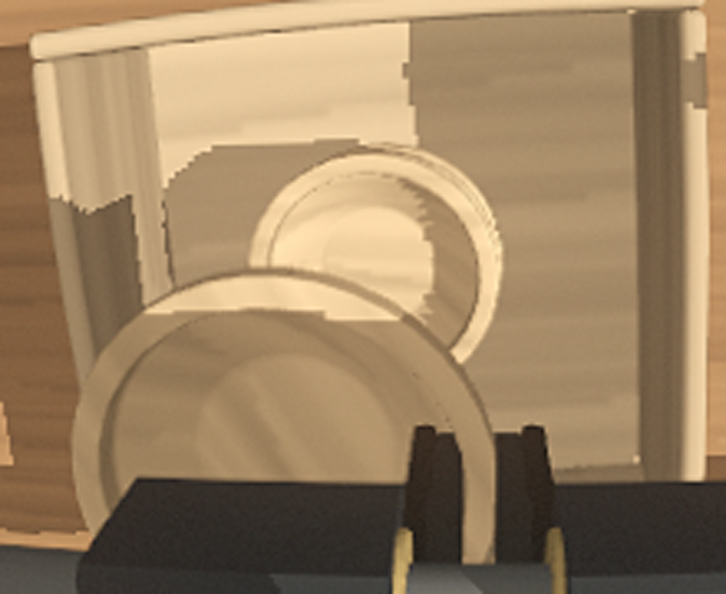

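```bash
python3 -c "
from h import *
st('w19',247,497,152,3.3,110,100,.067)
st('w19',73,495,268,3.3,110,100,.2096,np.array([.4593,.078]))
"
```

```text
x 0.4565 y 0.0449 d 0.0795  
x 0.4562 y 0.0423 d 0.0786 off [-0.0031 -0.0357]
```

{"op": "jog_arm", "data": {
  "moves": [
    [1,0,0.003,0.025,0,0,0],
    [1,0,0.003,0.05,0,0,0],
    [1,0,0.003,0.075,0,0,0],
    [1,0,0.003,0.095,0,0,0],
    [1,0,0.003,0.11,0,0,0],
    [1,0,0.003,0.118,0,0,0],
    [1,0,0.003,0.122,0,0,0],
    [1,0,0.003,0.122,0,0,0],
    [1,0,0.003,0.122,0,0,0],
    [1,0,0.003,0.122,0,0,0]
  ]
}}

```text
time_s: 34.5
tcp_pos: [0.4603, 0.0803, 0.0434]
ee_rot: [[-1.0, -0.007, 0.002], [-0.007, 1.0, 0.001], [-0.002, 0.001, -1.0]]
wrist_force: [-0.2, 0.4, -1.0]
gripper_width: 0.065
```

{"op": "jog_arm", "data": {
  "moves": [
    [1,0.001,0.0005,0,0,0,0],
    [1,0.001,0.0005,0.002,0,0,0],
    [1,0.001,0.0005,0.004,0,0,0],
    [1,0.001,0.0005,0.005,0,0,0],
    [1,0.001,0.0005,0.006,0,0,0],
    [1,0.001,0.0005,0.007,0,0,0],
    [1,0.001,0.0005,0.008,0,0,0],
    [1,0.001,0.0005,0.008,0,0,0],
    [1,0.001,0.0005,0.008,0,0,0],
    [1,0.001,0.0005,0.008,0,0,0]
  ]
}}

```text
time_s: 35.33
tcp_pos: [0.4588, 0.0809, 0.0348]
ee_rot: [[-1.0, -0.007, 0.001], [-0.007, 1.0, 0.0], [-0.001, 0.0, -1.0]]
wrist_force: [-1.9, 1.9, 4.1]
gripper_width: 0.064
```

{"op": "jog_arm", "data": {
  "moves": [
    [0.4,0,0,0,0,0,0],
    [0.4,0,0,0,0,0,0],
    [0.4,0,0,0,0,0,0],
    [0.4,0,0,0,0,0,0],
    [0.4,0,0,-0.01,0,0,0],
    [0.4,0,0,-0.03,0,0,0],
    [0.4,0,0,-0.06,0,0,0],
    [0.4,0,0,-0.09,0,0,0],
    [0.4,0,0,-0.11,0,0,0],
    [0.4,0,0,-0.11,0,0,0]
  ]
}}

```text
time_s: 36.17
tcp_pos: [0.4615, 0.0817, 0.149]
ee_rot: [[-1.0, -0.008, 0.009], [-0.008, 1.0, 0.003], [-0.009, 0.003, -1.0]]
wrist_force: [0.1, 0.9, 0.7]
gripper_width: 0.296
```

```bash
python3 -c "
from h import *
plan(.472,-.311,.10)
w=snap('wrist','w20');c=snap('side','s20');d=snap('scene','c20')
im=w['frame'][90:270,110:340,::-1];a=cv2.resize(im,None,fx=2.4,fy=2.4,interpolation=2)
e=cv2.resize(c['frame'][165:255,215:295,::-1],None,fx=3,fy=3,interpolation=2)
f=np.zeros((432,240,3),np.uint8);f[:270]=e
cv2.imwrite('pics/x20.png',np.hstack([a,f])[:,:800])
for s in((285,319),): print('side',s,rim(c,*s,.032,0,r0=.0375,r1=.044))
"
```

```text
t 36.17 tcp [0.4615 0.0817 0.149 ] d [-0.0071 -0.3929  0.0477] w [0.003 0.009 0.008] F [0.1 0.9 0.7] g 0.296
side (285, 319) (array([ 0.4716, -0.3478]), np.float64(0.0407), 40, np.float64(0.0004))
```

View pics/x20.png

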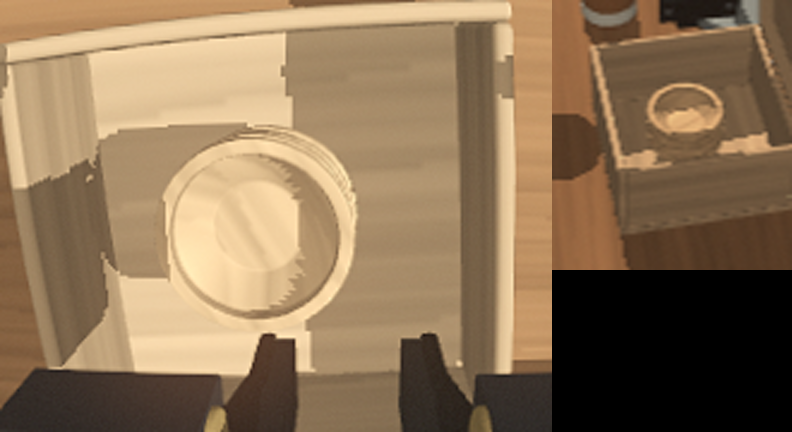

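{"op": "jog_arm", "data": {
  "moves": [
    [0.3,0,-0.035,0,0,0,0],
    [0.3,0,-0.075,0,0,0,0],
    [0.3,0,-0.115,0,0,0,0],
    [0.3,-0.002,-0.155,0,0,0,0],
    [0.3,-0.004,-0.195,0,0,0,0],
    [0.3,-0.006,-0.235,0.005,0,0,0],
    [0.3,-0.007,-0.275,0.015,0,0,0],
    [0.3,-0.007,-0.31,0.025,0,0,0],
    [0.3,-0.007,-0.345,0.035,0,0,0],
    [0.3,-0.007,-0.37,0.045,0,0,0]
  ]
}}

```text
time_s: 37.15
tcp_pos: [0.4665, -0.2917, 0.0969]
ee_rot: [[-1.0, -0.005, -0.004], [-0.005, 1.0, 0.001], [0.004, 0.001, -1.0]]
wrist_force: [0.6, 0.3, 0.5]
gripper_width: 0.346
```

```bash
python3 -c "
from h import *
plan(.472,-.309,.103)"
```

```text
t 37.15 tcp [ 0.4665 -0.2917  0.0969] d [-0.0054 -0.0174 -0.0061] w [ 0.001 -0.004  0.005] F [0.6 0.3 0.5] g 0.346
```

{"op": "jog_arm", "data": {
  "moves": [
    [0.3,-0.004,-0.01,-0.004,0,0,0],
    [0.3,-0.005,-0.017,-0.006,0,0,0],
    [0.3,-0.005,-0.017,-0.006,0,0,0],
    [0.3,-0.005,-0.017,-0.006,0,0,0],
    [0.3,-0.005,-0.017,-0.006,0,0,0],
    [0.3,-0.005,-0.017,-0.006,0,0,0],
    [0.3,-0.005,-0.017,-0.006,0,0,0],
    [0.3,-0.005,-0.017,-0.006,0,0,0],
    [0.3,-0.005,-0.017,-0.006,0,0,0],
    [0.3,-0.005,-0.017,-0.006,0,0,0]
  ]
}}

```text
time_s: 37.98
tcp_pos: [0.4732, -0.306, 0.1056]
ee_rot: [[-1.0, -0.007, 0.0], [-0.007, 1.0, -0.0], [-0.0, -0.0, -1.0]]
wrist_force: [-0.2, -1.4, 0.5]
gripper_width: 0.354
```

```bash
python3 -c "
from h import *
plan(.472,-.311,-.013)
w=snap('wrist','w21')
cv2.imwrite('pics/x21.png',cv2.resize(w['frame'][110:270,130:330,::-1],None,fx=3.7,fy=3.7,interpolation=2))"
```

```text
t 37.98 tcp [ 0.4732 -0.306   0.1056] d [ 0.0013 -0.005   0.1186] w [-0.     0.     0.007] F [-0.2 -1.4  0.5] g 0.354
```

View pics/x21.png

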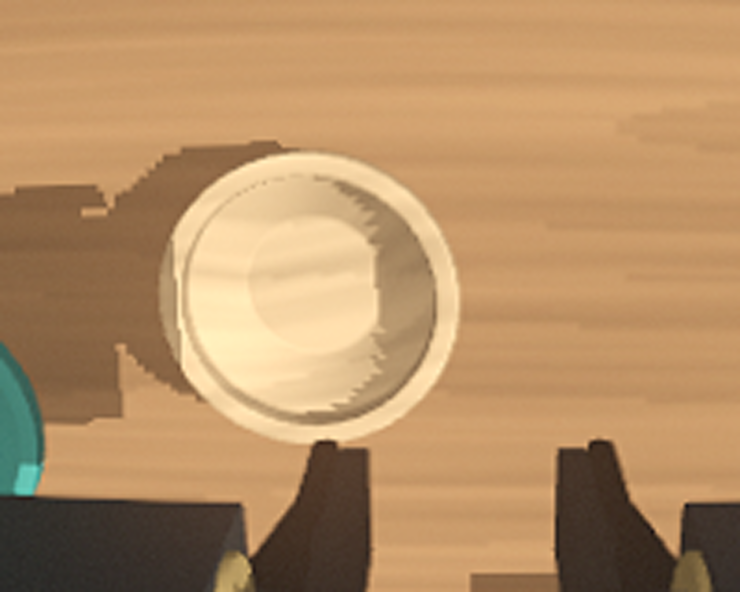

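{"op": "jog_arm", "data": {
  "moves": [
    [0.3,0.002,-0.005,0.025,0,0,0],
    [0.3,0.002,-0.005,0.05,0,0,0],
    [0.3,0.002,-0.005,0.075,0,0,0],
    [0.3,0.002,-0.005,0.095,0,0,0],
    [0.3,0.002,-0.005,0.108,0,0,0],
    [0.3,0.002,-0.005,0.115,0,0,0],
    [0.3,0.002,-0.005,0.1185,0,0,0],
    [0.3,0.002,-0.005,0.1185,0,0,0],
    [0.3,0.002,-0.005,0.1185,0,0,0],
    [0.3,0.002,-0.005,0.1185,0,0,0]
  ]
}}

```text
time_s: 38.87
tcp_pos: [0.472, -0.3116, -0.0119]
ee_rot: [[-1.0, -0.007, 0.002], [-0.007, 1.0, -0.001], [-0.002, -0.001, -1.0]]
wrist_force: [0.4, 0.1, -0.0]
gripper_width: 0.347
```

{"op": "jog_arm", "data": {
  "moves": [
    [1,0,0,0,0,0,0],
    [1,0,0,0,0,0,0],
    [1,0,0,0,0,0,0],
    [1,0,0,0,0,0,0],
    [1,0,0,0,0,0,0],
    [1,0,0,0,0,0,0],
    [1,0,0,0,0,0,0],
    [1,0,0,0,0,0,0],
    [1,0,0,0,0,0,0],
    [1,0,0,0,0,0,0]
  ]
}}

```text
time_s: 39.7
tcp_pos: [0.4713, -0.3113, -0.0129]
ee_rot: [[-1.0, -0.007, 0.0], [-0.007, 1.0, -0.0], [-0.0, -0.0, -1.0]]
wrist_force: [-0.4, 0.6, 1.3]
gripper_width: 0.075
```

{"op": "jog_arm", "data": {
  "moves": [
    [1,0,0,-0.02,0,0,0],
    [1,0,0,-0.045,0,0,0],
    [1,0,0,-0.075,0,0,0],
    [1,0,0.005,-0.105,0,0,0],
    [1,0,0.015,-0.135,0,0,0],
    [1,0.005,0.035,-0.165,0,0,0],
    [1,0.01,0.065,-0.185,0,0,0],
    [1,0.013,0.1,-0.19,0,0,0],
    [1,0.013,0.135,-0.19,0,0,0],
    [1,0.013,0.17,-0.19,0,0,0]
  ]
}}

```text
time_s: 40.53
tcp_pos: [0.4564, -0.1401, 0.1774]
ee_rot: [[-1.0, -0.006, 0.001], [-0.006, 1.0, 0.0], [-0.001, 0.0, -1.0]]
wrist_force: [1.0, -0.1, -1.0]
gripper_width: 0.073
```

```bash
python3 -c "
from h import *
plan(.459,.080,.178)"
```

```text
t 40.53 tcp [ 0.4564 -0.1401  0.1774] d [-0.0039  0.2201 -0.0005] w [0.    0.001 0.006] F [ 1.  -0.1 -1. ] g 0.073
```

{"op": "jog_arm", "data": {
  "moves": [
    [1,0,0.035,0,0,0,0],
    [1,-0.002,0.075,0,0,0,0],
    [1,-0.003,0.115,0,0,0,0],
    [1,-0.003,0.15,0,0,0,0],
    [1,-0.003,0.18,0,0,0,0],
    [1,-0.003,0.205,0,0,0,0],
    [1,-0.003,0.218,0,0,0,0],
    [1,-0.003,0.22,0,0,0,0],
    [1,-0.003,0.22,0,0,0,0],
    [1,-0.003,0.22,0,0,0,0]
  ]
}}

```text
time_s: 41.37
tcp_pos: [0.4581, 0.0781, 0.1767]
ee_rot: [[-1.0, -0.007, -0.001], [-0.007, 1.0, -0.0], [0.001, -0.0, -1.0]]
wrist_force: [0.3, -0.2, -1.1]
gripper_width: 0.075
```

```bash
python3 -c "
from h import *
plan(.459,.0807,.0555)
w=snap('wrist','w22')
cv2.imwrite('pics/x22.png',cv2.resize(w['frame'][100:280,110:330,::-1],None,fx=3.3,fy=3.3,interpolation=2))"
```

```text
t 41.37 tcp [0.4581 0.0781 0.1767] d [-0.001   0.0026  0.1212] w [-0.    -0.001  0.007] F [ 0.3 -0.2 -1.1] g 0.075
```

View pics/x22.png

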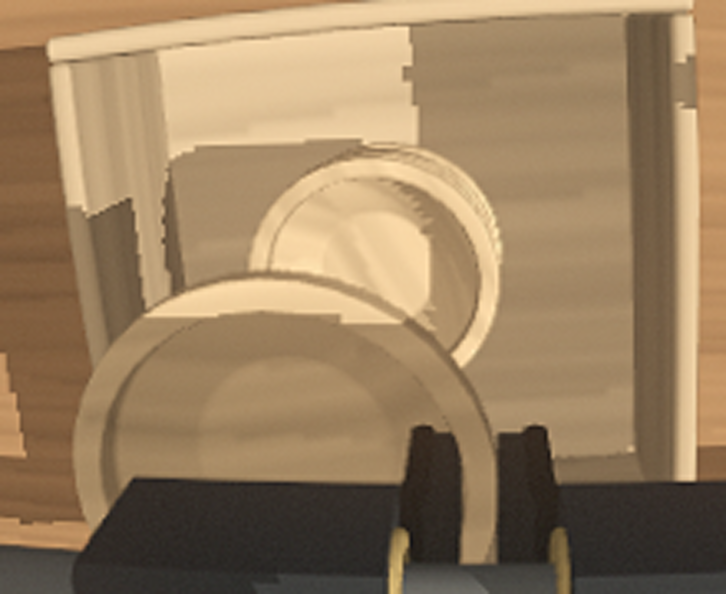

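```bash
python3 -c "
from h import *
st('w22',247,498,157,3.3,110,100,.0805)
st('w22',73,498,271,3.3,110,100,.2217,np.array([.4581,.0781]))
"
```

```text
x 0.4566 y 0.0451 d 0.0797  
x 0.4556 y 0.0425 d 0.0794 off [-0.0025 -0.0356]
```

{"op": "jog_arm", "data": {
  "moves": [
    [1,-0.0005,0.003,0.025,0,0,0],
    [1,-0.0005,0.003,0.05,0,0,0],
    [1,-0.0005,0.003,0.075,0,0,0],
    [1,-0.0005,0.003,0.095,0,0,0],
    [1,-0.0005,0.003,0.11,0,0,0],
    [1,-0.0005,0.003,0.117,0,0,0],
    [1,-0.0005,0.003,0.12,0,0,0],
    [1,-0.0005,0.003,0.12,0,0,0],
    [1,-0.0005,0.003,0.12,0,0,0],
    [1,-0.0005,0.003,0.12,0,0,0]
  ]
}}

```text
time_s: 42.25
tcp_pos: [0.4598, 0.0819, 0.058]
ee_rot: [[-1.0, -0.007, 0.002], [-0.007, 1.0, 0.001], [-0.002, 0.001, -1.0]]
wrist_force: [-0.4, 0.1, -0.0]
gripper_width: 0.07
```

{"op": "jog_arm", "data": {
  "moves": [
    [1,0.001,-0.001,0,0,0,0],
    [1,0.001,-0.001,0.002,0,0,0],
    [1,0.001,-0.001,0.004,0,0,0],
    [1,0.001,-0.001,0.006,0,0,0],
    [1,0.001,-0.001,0.007,0,0,0],
    [1,0.001,-0.001,0.008,0,0,0],
    [1,0.001,-0.001,0.009,0,0,0],
    [1,0.001,-0.001,0.009,0,0,0],
    [1,0.001,-0.001,0.009,0,0,0],
    [1,0.001,-0.001,0.009,0,0,0]
  ]
}}

```text
time_s: 43.08
tcp_pos: [0.4586, 0.0812, 0.0485]
ee_rot: [[-1.0, -0.007, 0.001], [-0.007, 1.0, 0.001], [-0.001, 0.001, -1.0]]
wrist_force: [-2.1, 2.0, 5.4]
gripper_width: 0.078
```

{"op": "jog_arm", "data": {
  "moves": [
    [0.4,0,0,0,0,0,0],
    [0.4,0,0,0,0,0,0],
    [0.4,0,0,0,0,0,0],
    [0.4,0,0,0,0,0,0],
    [0.4,0,0,-0.01,0,0,0],
    [0.4,0,0,-0.03,0,0,0],
    [0.4,0,0,-0.06,0,0,0],
    [0.4,0,0,-0.09,0,0,0],
    [0.4,0,0,-0.12,0,0,0],
    [0.4,0,0,-0.12,0,0,0]
  ]
}}

```text
time_s: 43.92
tcp_pos: [0.4617, 0.0817, 0.1738]
ee_rot: [[-1.0, -0.008, 0.011], [-0.008, 1.0, 0.004], [-0.011, 0.004, -1.0]]
wrist_force: [1.1, -0.1, 0.1]
gripper_width: 0.3
```

```bash
python3 -c "
from h import *
plan(.30,.08,.3)
w=snap('wrist','w23');c=snap('side','s23');d=snap('scene','c23')
im=w['frame'][90:270,110:340,::-1];a=cv2.resize(im,None,fx=2.4,fy=2.4,interpolation=2)
e=cv2.resize(c['frame'][165:255,215:295,::-1],None,fx=3,fy=3,interpolation=2)
f=np.zeros((432,240,3),np.uint8);f[:270]=e
cv2.imwrite('pics/x23.png',np.hstack([a,f])[:,:800])
"
```

```text
t 43.92 tcp [0.4617 0.0817 0.1738] d [ 0.1603  0.     -0.128 ] w [0.004 0.011 0.008] F [ 1.1 -0.1  0.1] g 0.3
```

View pics/x23.png

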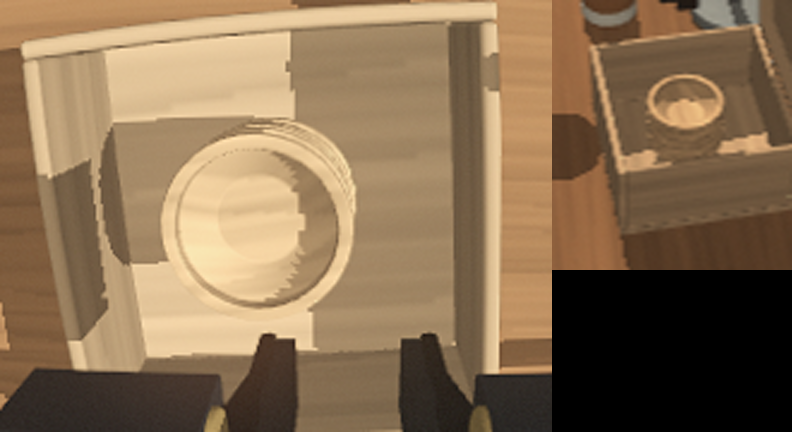

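View pics/c23.png

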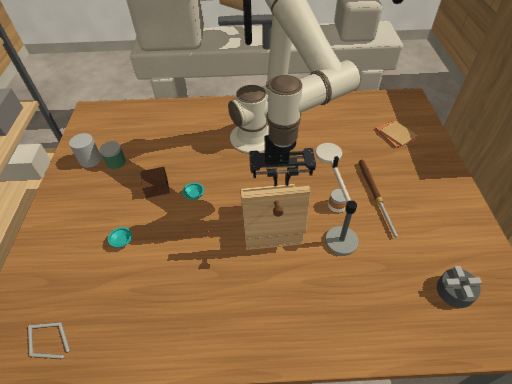

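View pics/s23.png

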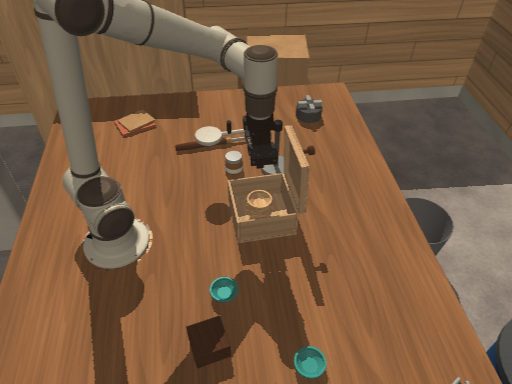

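```bash
python3 -c "
from h import *
for z in(.090,.094,.1,.105):c4('w23',161,354.5,134,322,2.4,110,90,z)
s=load('s23')
for z in(.090,.094,.098,.102): print(z,rim(s,259,199,z,0,r0=.037,r1=.044))
"
```

```text
x 0.4584 y 0.0449 d 0.0812 0.0813
x 0.4573 y 0.0454 d 0.08 0.0801
x 0.4555 y 0.0462 d 0.0783 0.0784
x 0.4541 y 0.0468 d 0.0769 0.077
0.09 (array([0.457 , 0.0489]), np.float64(0.0404), 71, np.float64(0.0004))
0.094 (array([0.4565, 0.0451]), np.float64(0.0404), 71, np.float64(0.0004))
0.098 (array([0.4559, 0.0412]), np.float64(0.0402), 71, np.float64(0.0004))
0.102 (array([0.4552, 0.0371]), np.float64(0.0399), 71, np.float64(0.0003))
```

```bash
python3 -c "
from h import *
np.set_printoptions(precision=4,suppress=True)
w=load('w7')
P=[onz(w,170+a/4,95+b/3.6,.098,True) for a,b in((47,63),(649,32),(645,513),(112,532))]
print(np.array(P))
s=load('s23');d=load('c23')
a=cv2.resize(s['frame'][115:225,220:325,::-1],None,fx=4,fy=4,interpolation=2)
b=cv2.resize(d['frame'][170:260,230:320,::-1],None,fx=4,fy=4,interpolation=2)
m=np.zeros((440,780,3),np.uint8);m[:,:420]=a;m[:360,420:]=b
cv2.imwrite('pics/x24.png',m)
"
```

```text
[[ 0.3769 -0.0501  0.098 ]
 [ 0.3645  0.1394  0.098 ]
 [ 0.5474  0.1509  0.098 ]
 [ 0.556  -0.0371  0.098 ]]
```

View pics/x24.png

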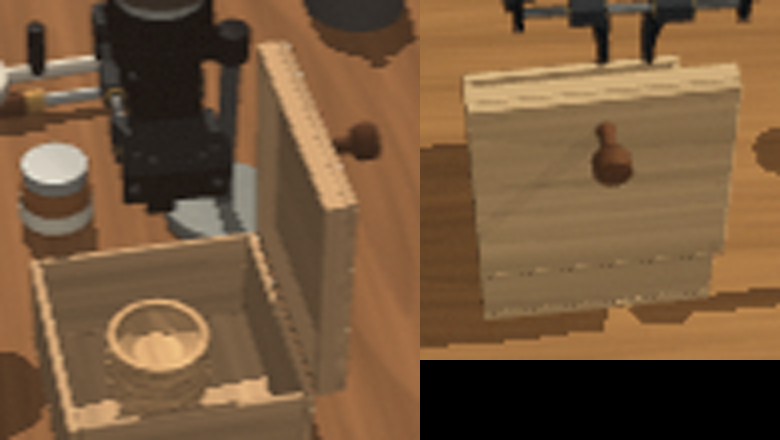

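```bash
python3 -c "
from h import *
np.set_printoptions(precision=4,suppress=True)
s=load('s23');d=load('c23')
def tri(a,b):
    o1,d1=ray(s,*a);o2,d2=ray(d,*b);t=np.linalg.lstsq(np.c_[d1,-d2],o2-o1,rcond=None)[0]
    p,q=o1+d1*t[0],o2+d2*t[1];return (p+q)/2,np.linalg.norm(p-q)
print('ball',tri((220+366/4,115+141/4),(230+193/4,170+163/4)))
# lid free-edge corners on back(top-face) side: right(-y) : side (355,208) scene (472,108)-> (52,108)
print('corner -y back',tri((220+355/4,115+208/4),(230+53/4,170+108/4)))
print('corner +y back',tri((220+289/4,115+44/4),(230+317/4,170+89/4)))
print('corner -y front',tri((220+331/4,115+209/4),(230+44/4,170+75/4)))
print('hinge-ish -y lid bottom back',tri((220+345/4,115+385/4),(230+64/4,170+277/4)))
"
```

```text
ball (array([0.6112, 0.0592, 0.2636]), np.float64(0.0024045421134893455))
corner -y back (array([ 0.5778, -0.0368,  0.2874]), np.float64(0.005429621465907289))
corner +y back (array([0.5697, 0.1487, 0.2888]), np.float64(0.0007546600886606558))
corner -y front (array([ 0.5574, -0.0435,  0.2966]), np.float64(0.009420997304148731))
hinge-ish -y lid bottom back (array([ 0.5917, -0.0356,  0.1006]), np.float64(0.0008271791816514613))
```

```bash
cat >> h.py <<'E'
def ball(th):
    t=np.radians(th); h=np.array([.560,.055]); ux=np.array([.998,.066])
    a=-.162*np.cos(t)+.0585*np.sin(t); return np.array([*(h+ux*a),.098+.162*np.sin(t)+.0585*np.cos(t)])
E
python3 -c "
from h import *
np.set_printoptions(precision=4,suppress=True)
for th in(87,80,70,60,50,45,40,30,20,10,0):
  b=ball(th);print(th,b,'side TCP',b+[.0225,0,-.047],'top TCP',b+[0,0,.013-.039])
plan(.655,.06,.216)
"
```

```text
87 [0.6098 0.0583 0.2628] side TCP [0.6323 0.0583 0.2158] top TCP [0.6098 0.0583 0.2368]
80 [0.5894 0.0569 0.2677] side TCP [0.6119 0.0569 0.2207] top TCP [0.5894 0.0569 0.2417]
70 [0.5596 0.055  0.2702] side TCP [0.5821 0.055  0.2232] top TCP [0.5596 0.055  0.2442]
60 [0.5297 0.053  0.2675] side TCP [0.5522 0.053  0.2205] top TCP [0.5297 0.053  0.2415]
50 [0.5008 0.0511 0.2597] side TCP [0.5233 0.0511 0.2127] top TCP [0.5008 0.0511 0.2337]
45 [0.487  0.0502 0.2539] side TCP [0.5095 0.0502 0.2069] top TCP [0.487  0.0502 0.2279]
40 [0.4737 0.0493 0.2469] side TCP [0.4962 0.0493 0.1999] top TCP [0.4737 0.0493 0.2209]
30 [0.4492 0.0477 0.2297] side TCP [0.4717 0.0477 0.1827] top TCP [0.4492 0.0477 0.2037]
20 [0.428  0.0463 0.2084] side TCP [0.4505 0.0463 0.1614] top TCP [0.428  0.0463 0.1824]
10 [0.4109 0.0451 0.1837] side TCP [0.4334 0.0451 0.1367] top TCP [0.4109 0.0451 0.1577]
0 [0.3983 0.0443 0.1565] side TCP [0.4208 0.0443 0.1095] top TCP [0.3983 0.0443 0.1305]
t 44.07 tcp [0.4574 0.0804 0.1675] d [-0.1974 -0.0216 -0.0487] w [ 0.    -0.001  0.006] F [-0.7 -1.2  0.3] g 0.304
```

{"op": "jog_arm", "data": {
  "moves": [
    [1,0,0,-0.035,0,0,0],
    [1,0,0,-0.075,0,0,0],
    [1,0,-0.005,-0.115,0,0,0],
    [1,0,-0.01,-0.15,0,0,0],
    [1,-0.02,-0.015,-0.16,0,0,0],
    [1,-0.055,-0.02,-0.16,0,0,0],
    [1,-0.095,-0.02,-0.16,0,0,0],
    [1,-0.135,-0.02,-0.16,0,0,0],
    [1,-0.175,-0.02,-0.16,0,0,0],
    [1,-0.2,-0.02,-0.16,0,0,0]
  ]
}}

```text
time_s: 44.9
tcp_pos: [0.6605, 0.0617, 0.3234]
ee_rot: [[-1.0, -0.006, -0.006], [-0.006, 1.0, -0.002], [0.006, -0.002, -1.0]]
wrist_force: [-0.2, 0.1, -0.1]
gripper_width: 0.007
```

```bash
python3 -c "
from h import *
plan(.66,.059,.216)"
```

```text
t 44.90 tcp [0.6605 0.0617 0.3234] d [-1.000e-04 -2.500e-03  1.074e-01] w [-0.002 -0.006  0.006] F [-0.2  0.1 -0.1] g 0.007
```

{"op": "jog_arm", "data": {
  "moves": [
    [1,-0.003,-0.003,0.03,0,0,0],
    [1,-0.003,-0.003,0.06,0,0,0],
    [1,-0.003,-0.003,0.085,0,0,0],
    [1,-0.003,-0.003,0.1,0,0,0],
    [1,-0.003,-0.003,0.107,0,0,0],
    [1,-0.003,-0.003,0.107,0,0,0],
    [1,-0.003,-0.003,0.107,0,0,0],
    [1,-0.003,-0.003,0.107,0,0,0],
    [1,-0.003,-0.003,0.107,0,0,0],
    [1,-0.003,-0.003,0.107,0,0,0]
  ]
}}

```text
time_s: 45.73
tcp_pos: [0.6616, 0.0592, 0.2224]
ee_rot: [[-1.0, -0.007, 0.002], [-0.007, 1.0, 0.001], [-0.002, 0.001, -1.0]]
wrist_force: [0.9, -0.4, 0.2]
gripper_width: 0.003
```

```bash
python3 -c "
from h import *
plan(.632,.058,.216)
c=snap('side','s25');d=snap('scene','c25');w=snap('wrist','w25')
a=cv2.resize(c['frame'][80:190,245:345,::-1],None,fx=4,fy=4,interpolation=2)
b=cv2.resize(d['frame'][160:260,230:320,::-1],None,fx=4,fy=4,interpolation=2)
m=np.zeros((440,760,3),np.uint8);m[:,:400]=a;m[:400,400:]=b
cv2.imwrite('pics/x25.png',np.clip(m*1.5,0,255).astype(np.uint8))
"
```

```text
t 45.73 tcp [0.6616 0.0592 0.2224] d [ 0.0297 -0.001   0.0063] w [0.001 0.002 0.007] F [ 0.9 -0.4  0.2] g 0.003
```

View pics/x25.png

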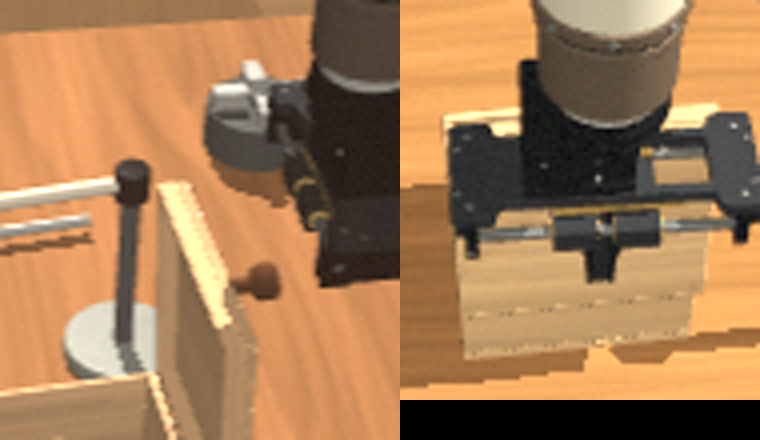

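View pics/w25.png

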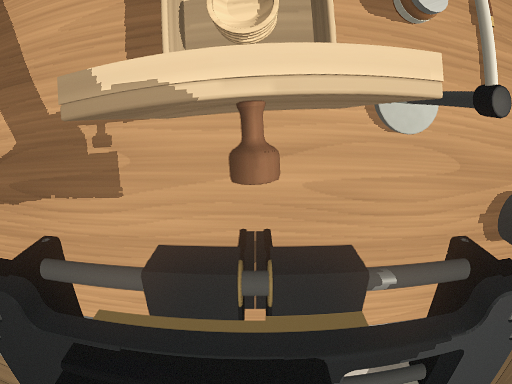

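{"op": "jog_arm", "data": {
  "moves": [
    [1,0.01,-0.001,0.005,0,0,0],
    [1,0.02,-0.001,0.006,0,0,0],
    [1,0.028,-0.001,0.006,0,0,0],
    [1,0.036,-0.002,0.005,0,0,0],
    [1,0.044,-0.002,0.004,0,0,0],
    [1,0.052,-0.002,0.003,0,0,0],
    [1,0.06,-0.003,0.002,0,0,0],
    [1,0.068,-0.003,0.001,0,0,0],
    [1,0.076,-0.004,0,0,0,0],
    [1,0.084,-0.004,0,0,0,0]
  ]
}}

```text
time_s: 46.72
tcp_pos: [0.5762, 0.0542, 0.2212]
ee_rot: [[-1.0, -0.007, -0.0], [-0.007, 1.0, -0.0], [0.0, -0.0, -1.0]]
wrist_force: [2.9, -1.0, 1.4]
gripper_width: 0.005
```

```bash
python3 -c "
from h import *
plan(.52,.051,.212)
c=snap('side','s26');w=snap('wrist','w26')
a=cv2.resize(c['frame'][80:190,225:325,::-1],None,fx=3,fy=3,interpolation=2)
b=cv2.resize(w['frame'][:,:,::-1],None,fx=.85,fy=.85)
m=np.zeros((330,740,3),np.uint8);m[:,:300]=a;m[:326,300:735]=b
cv2.imwrite('pics/x26.png',np.clip(m*1.3,0,255).astype(np.uint8))
"
```

```text
t 46.72 tcp [0.5762 0.0542 0.2212] d [ 0.0563 -0.0029  0.0092] w [-0.    -0.     0.007] F [ 2.9 -1.   1.4] g 0.005
```

View pics/x26.png

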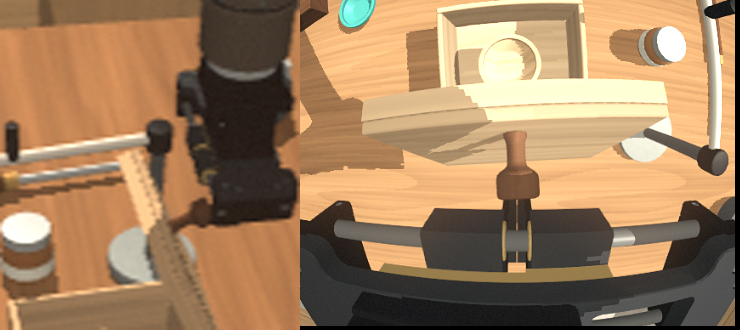

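{"op": "jog_arm", "data": {
  "moves": [
    [1,0.008,0,0,0,0,0],
    [1,0.016,-0.001,0,0,0,0],
    [1,0.024,-0.001,0.001,0,0,0],
    [1,0.032,-0.002,0.002,0,0,0],
    [1,0.04,-0.002,0.004,0,0,0],
    [1,0.048,-0.003,0.006,0,0,0],
    [1,0.056,-0.003,0.009,0,0,0],
    [1,0.063,-0.004,0.012,0,0,0],
    [1,0.07,-0.004,0.015,0,0,0],
    [1,0.076,-0.004,0.018,0,0,0]
  ]
}}

```text
time_s: 47.65
tcp_pos: [0.5002, 0.0497, 0.2028]
ee_rot: [[-1.0, -0.007, -0.0], [-0.007, 1.0, -0.0], [0.0, -0.0, -1.0]]
wrist_force: [1.1, -0.6, 0.1]
gripper_width: 0.005
```

```bash
python3 -c "
from h import *
plan(.48,.05,.235)
c=snap('side','s27');w=snap('wrist','w27')
a=cv2.resize(c['frame'][80:190,225:325,::-1],None,fx=3,fy=3,interpolation=2)
b=cv2.resize(w['frame'][:,:,::-1],None,fx=.85,fy=.85)
m=np.zeros((330,740,3),np.uint8);m[:,:300]=a;m[:326,300:735]=b
cv2.imwrite('pics/x27.png',np.clip(m*1.3,0,255).astype(np.uint8))
"
```

```text
t 47.65 tcp [0.5002 0.0497 0.2028] d [ 0.0202  0.0004 -0.0322] w [-0.    -0.     0.007] F [ 1.1 -0.6  0.1] g 0.005
```

View pics/x27.png

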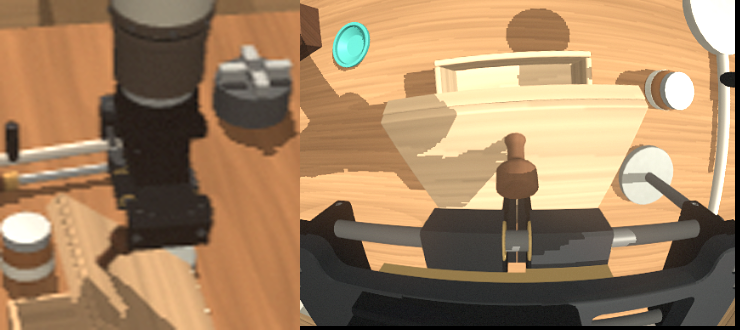

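{"op": "jog_arm", "data": {
  "moves": [
    [1,-0.01,0,-0.015,0,0,0],
    [1,-0.01,0,-0.045,0,0,0],
    [1,0.005,0,-0.055,0,0,0],
    [1,0.025,0,-0.055,0,0,0],
    [1,0.035,-0.001,-0.045,0,0,0],
    [1,0.035,-0.001,-0.035,0,0,0],
    [1,0.037,-0.001,-0.025,0,0,0],
    [1,0.04,-0.001,-0.018,0,0,0],
    [1,0.044,-0.001,-0.012,0,0,0],
    [1,0.047,-0.002,-0.006,0,0,0]
  ]
}}

```text
time_s: 48.58
tcp_pos: [0.4507, 0.047, 0.2133]
ee_rot: [[-1.0, -0.008, -0.007], [-0.008, 1.0, -0.003], [0.007, -0.003, -1.0]]
wrist_force: [-30.2, 7.4, 45.1]
gripper_width: 0.005
```

```bash
python3 -c "
from h import *
plan(.428,.0465,.182)
c=snap('side','s28');w=snap('wrist','w28')
a=cv2.resize(c['frame'][100:210,205:305,::-1],None,fx=3,fy=3,interpolation=2)
b=cv2.resize(w['frame'][:,:,::-1],None,fx=.85,fy=.85)
m=np.zeros((330,740,3),np.uint8);m[:,:300]=a;m[:326,300:735]=b
cv2.imwrite('pics/x28.png',np.clip(m*1.3,0,255).astype(np.uint8))
"
```

```text
t 48.58 tcp [0.4507 0.047  0.2133] d [ 0.0225 -0.0002  0.0315] w [-0.003 -0.007  0.008] F [-30.2   7.4  45.1] g 0.005
```

View pics/x28.png

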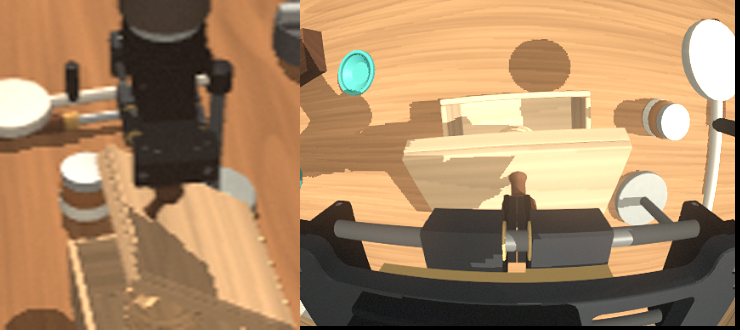

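{"op": "jog_arm", "data": {
  "moves": [
    [1,0,0,-0.015,0,0,0],
    [1,0,0,-0.035,0,0,0],
    [1,-0.01,0,-0.05,0,0,0],
    [1,-0.035,0,-0.055,0,0,0],
    [1,-0.06,0,-0.055,0,0,0],
    [1,-0.075,0.001,-0.055,0,0,0],
    [1,-0.075,0.001,-0.055,0,0,0],
    [1,-0.075,0.001,-0.055,0,0,0],
    [1,-0.075,0.001,-0.055,0,0,0],
    [1,-0.075,0.001,-0.055,0,0,0]
  ]
}}

```text
time_s: 49.52
tcp_pos: [0.5285, 0.049, 0.2636]
ee_rot: [[-1.0, -0.007, -0.001], [-0.007, 1.0, -0.0], [0.001, -0.0, -1.0]]
wrist_force: [0.4, -0.7, 0.8]
gripper_width: 0.003
```

```bash
python3 -c "
from h import *
plan(.51,.0485,.2)
c=snap('side','s29');w=snap('wrist','w29');d=snap('scene','c29')
a=cv2.resize(c['frame'][110:220,205:305,::-1],None,fx=3,fy=3,interpolation=2)
b=cv2.resize(w['frame'][:,:,::-1],None,fx=.85,fy=.85)
m=np.zeros((330,740,3),np.uint8);m[:,:300]=a;m[:326,300:735]=b
cv2.imwrite('pics/x29.png',np.clip(m*1.3,0,255).astype(np.uint8))
"
```

```text
t 49.52 tcp [0.5285 0.049  0.2636] d [ 0.0185 -0.0003  0.0636] w [-0.    -0.001  0.007] F [ 0.4 -0.7  0.8] g 0.003
```

View pics/x29.png

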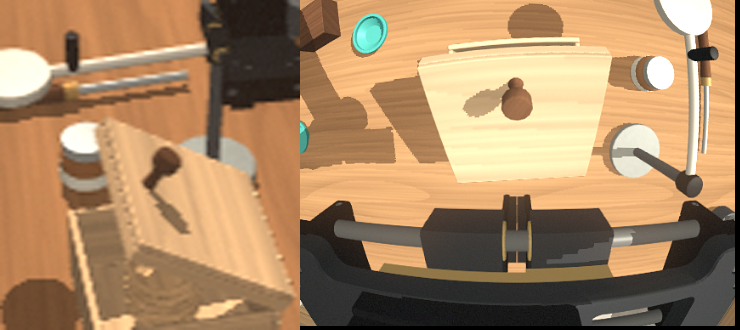

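```bash
python3 -c "
from h import *
np.set_printoptions(precision=4,suppress=True)
s=load('s29');w=load('w29')
o1,d1=ray(s,260.3,163.2);o2,d2=ray(w,255.3,119,True);t=np.linalg.lstsq(np.c_[d1,-d2],o2-o1,rcond=None)[0]
print(o1+d1*t[0],o2+d2*t[1])
for th in(38,34,30,26):print(th,ball(th))
"
```

```text
[0.4584 0.0492 0.2366] [0.4555 0.0495 0.2365]
38 [0.4685 0.049  0.2438]
34 [0.4586 0.0483 0.2371]
30 [0.4492 0.0477 0.2297]
26 [0.4403 0.0471 0.2216]
```

{"op": "jog_arm", "data": {
  "moves": [
    [1,0.03,0,0,0,0,0],
    [1,0.055,0,0.01,0,0,0],
    [1,0.063,0,0.03,0,0,0],
    [1,0.063,0,0.042,0,0,0],
    [1,0.063,0,0.048,0,0,0],
    [1,0.065,0,0.052,0,0,0],
    [1,0.068,0,0.056,0,0,0],
    [1,0.072,-0.001,0.06,0,0,0],
    [1,0.076,-0.001,0.064,0,0,0],
    [1,0.079,-0.001,0.067,0,0,0]
  ]
}}

```text
time_s: 50.5
tcp_pos: [0.4497, 0.0474, 0.1969]
ee_rot: [[-1.0, -0.007, -0.0], [-0.007, 1.0, -0.0], [0.0, -0.0, -1.0]]
wrist_force: [-1.7, 0.1, 3.0]
gripper_width: 0.005
```

```bash
python3 -c "
from h import *
plan(.428,.0465,.182)
c=snap('side','s30');w=snap('wrist','w30')
a=cv2.resize(c['frame'][110:220,205:305,::-1],None,fx=3,fy=3,interpolation=2)
b=cv2.resize(w['frame'][:,:,::-1],None,fx=.85,fy=.85)
m=np.zeros((330,740,3),np.uint8);m[:,:300]=a;m[:326,300:735]=b
cv2.imwrite('pics/x30.png',np.clip(m*1.3,0,255).astype(np.uint8))
"
```

```text
t 50.50 tcp [0.4497 0.0474 0.1969] d [ 0.0217 -0.0008  0.0149] w [-0.    -0.     0.007] F [-1.7  0.1  3. ] g 0.005
```

View pics/x30.png

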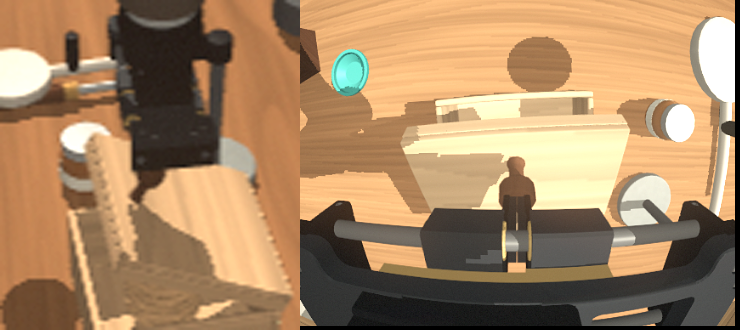

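{"op": "jog_arm", "data": {
  "moves": [
    [1,0.004,0,0.004,0,0,0],
    [1,0.008,0,0.008,0,0,0],
    [1,0.012,0,0.011,0,0,0],
    [1,0.016,-0.001,0.015,0,0,0],
    [1,0.019,-0.001,0.019,0,0,0],
    [1,0.022,-0.001,0.023,0,0,0],
    [1,0.025,-0.001,0.027,0,0,0],
    [1,0.028,-0.002,0.031,0,0,0],
    [1,0.03,-0.002,0.035,0,0,0],
    [1,0.032,-0.002,0.038,0,0,0]
  ]
}}

```text
time_s: 51.43
tcp_pos: [0.4177, 0.0452, 0.1584]
ee_rot: [[-1.0, -0.007, -0.001], [-0.007, 1.0, -0.0], [0.001, -0.0, -1.0]]
wrist_force: [0.3, -0.2, 0.2]
gripper_width: 0.004
```

```bash
python3 -c "
from h import *
plan(.404,.0445,.1305)
c=snap('side','s31');w=snap('wrist','w31')
a=cv2.resize(c['frame'][110:220,205:305,::-1],None,fx=3,fy=3,interpolation=2)
b=cv2.resize(w['frame'][:,:,::-1],None,fx=.85,fy=.85)
m=np.zeros((330,740,3),np.uint8);m[:,:300]=a;m[:326,300:735]=b
cv2.imwrite('pics/x31.png',np.clip(m*1.3,0,255).astype(np.uint8))
"
```

```text
t 51.43 tcp [0.4177 0.0452 0.1584] d [ 0.0137 -0.0006  0.0279] w [-0.    -0.001  0.007] F [ 0.3 -0.2  0.2] g 0.004
```

View pics/x31.png

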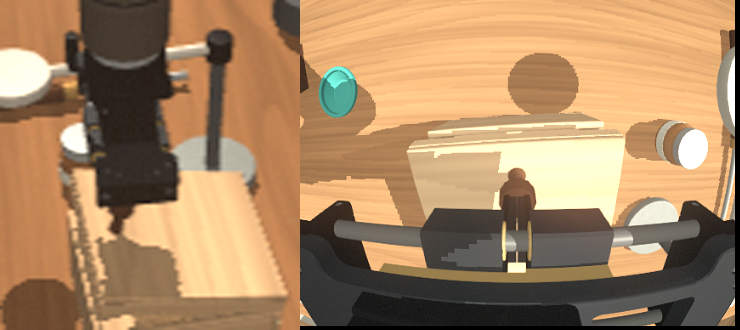

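{"op": "jog_arm", "data": {
  "moves": [
    [1,0.002,0,0.004,0,0,0],
    [1,0.004,0,0.008,0,0,0],
    [1,0.006,0,0.012,0,0,0],
    [1,0.008,0,0.016,0,0,0],
    [1,0.01,0,0.02,0,0,0],
    [1,0.011,-0.001,0.023,0,0,0],
    [1,0.012,-0.001,0.025,0,0,0],
    [1,0.013,-0.001,0.027,0,0,0],
    [1,0.013,-0.001,0.028,0,0,0],
    [1,0.013,-0.001,0.028,0,0,0]
  ]
}}

```text
time_s: 52.37
tcp_pos: [0.405, 0.0443, 0.1307]
ee_rot: [[-1.0, -0.007, -0.0], [-0.007, 1.0, -0.0], [0.0, -0.0, -1.0]]
wrist_force: [-0.4, -0.9, 0.1]
gripper_width: 0.007
```

```bash
python3 -c "
from h import *
plan(.404,.0445,.1305)
c=snap('side','s32');w=snap('wrist','w32')
a=cv2.resize(c['frame'][110:220,205:305,::-1],None,fx=3,fy=3,interpolation=2)
b=cv2.resize(w['frame'][:,:,::-1],None,fx=.85,fy=.85)
m=np.zeros((330,740,3),np.uint8);m[:,:300]=a;m[:326,300:735]=b
cv2.imwrite('pics/x32.png',np.clip(m*1.3,0,255).astype(np.uint8))
"
```

```text
t 52.37 tcp [0.405  0.0443 0.1307] d [0.001  0.0003 0.0002] w [-0.    -0.     0.007] F [-0.4 -0.9  0.1] g 0.007
```

View pics/x32.png

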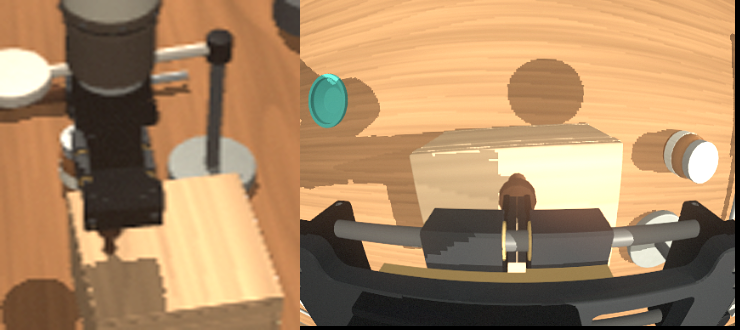

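{"op": "jog_arm", "data": {
  "moves": [
    [1,0.001,0,0.001,0,0,0],
    [1,0.001,0,0.002,0,0,0],
    [1,0.001,0,0.003,0,0,0],
    [1,0.001,0,0.004,0,0,0],
    [1,0.001,0,0.005,0,0,0],
    [1,0.001,0,0.005,0,0,0],
    [1,0.001,0,0.006,0,0,0],
    [1,0.001,0,0.006,0,0,0],
    [1,0.001,0,0.006,0,0,0],
    [1,0.001,0,0.006,0,0,0]
  ]
}}

```text
time_s: 53.3
tcp_pos: [0.4042, 0.0442, 0.128]
ee_rot: [[-1.0, -0.008, 0.001], [-0.008, 1.0, -0.001], [-0.001, -0.001, -1.0]]
wrist_force: [-10.5, 2.4, 23.0]
gripper_width: 0.005
```

{"op": "jog_arm", "data": {
  "moves": [
    [1,0,0,-0.01,0,0,0],
    [1,0,0,-0.03,0,0,0],
    [1,0,0,-0.06,0,0,0],
    [1,-0.01,0,-0.1,0,0,0],
    [1,-0.03,0,-0.14,0,0,0],
    [1,-0.06,0,-0.17,0,0,0],
    [1,-0.08,0,-0.18,0,0,0],
    [1,-0.08,0,-0.18,0,0,0],
    [1,-0.08,0,-0.18,0,0,0],
    [1,-0.08,0,-0.18,0,0,0]
  ]
}}

```text
time_s: 54.13
tcp_pos: [0.4833, 0.0446, 0.3037]
ee_rot: [[-1.0, -0.007, -0.003], [-0.007, 1.0, -0.001], [0.003, -0.0, -1.0]]
wrist_force: [0.1, -0.2, -0.4]
gripper_width: 0.001
```

```bash
python3 -c "
from h import *
plan(.404,.0445,.1305)
c=snap('side','s33');w=snap('wrist','w33');d=snap('scene','c33')
a=cv2.resize(c['frame'][100:230,195:305,::-1],None,fx=3,fy=3,interpolation=2)
b=cv2.resize(w['frame'][:,:,::-1],None,fx=.85,fy=.85)
m=np.zeros((390,770,3),np.uint8);m[:,:330]=a;m[:326,330:765]=b
cv2.imwrite('pics/x33.png',m)
"
```

```text
t 54.13 tcp [0.4833 0.0446 0.3037] d [0.0788 0.0005 0.1734] w [-0.    -0.003  0.007] F [ 0.1 -0.2 -0.4] g 0.001
```

View pics/x33.png

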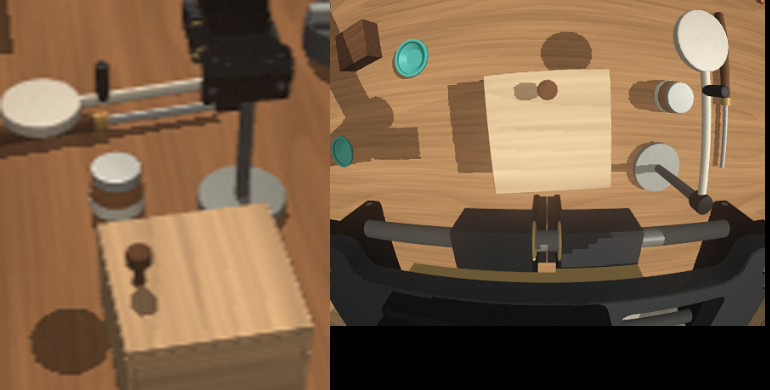

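View pics/c33.png

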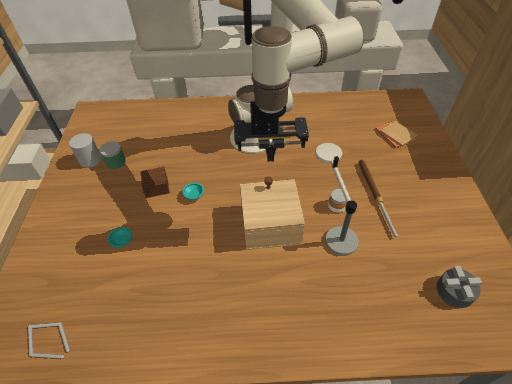

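```bash
python3 -c "
from h import *
np.set_printoptions(precision=4,suppress=True)
s=load('s33');w=load('w33');d=load('c33')
def tri(r1,r2):
    t=np.linalg.lstsq(np.c_[r1[1],-r2[1]],r2[0]-r1[0],rcond=None)[0];p,q=r1[0]+r1[1]*t[0],r2[0]+r2[1]*t[1];return (p+q)/2,np.linalg.norm(p-q)
S=lambda x,y:ray(s,195+x/3,100+y/3); W=lambda x,y:ray(w,(x-330)/.85,y/.85,True)
print('knob',tri(S(138,254),W(547,90)),ball(0),ball(3))
print('FL',tri(S(97,225),W(610,69)),'FR',tri(S(117,353),W(485,76)))
print('RL',tri(S(264,205),W(611,187)),'RR',tri(S(313,323),W(496,193)))
a=cv2.resize(s['frame'][165:245,225:305,::-1],None,fx=6,fy=6,interpolation=2);cv2.imwrite('pics/x34.png',a)
"
```

```text
knob (array([0.3997, 0.0451, 0.1596]), np.float64(0.00032285560108390285)) [0.3983 0.0443 0.1565] [0.4016 0.0445 0.1649]
FL (array([0.3642, 0.1413, 0.1156]), np.float64(0.0016607989573791384)) FR (array([ 0.372 , -0.0491,  0.1173]), np.float64(0.007949667136490934))
RL (array([0.5544, 0.1543, 0.1138]), np.float64(0.004097029978590475)) RR (array([ 0.5661, -0.0381,  0.1225]), np.float64(0.00253873257177458))
```

View pics/x34.png

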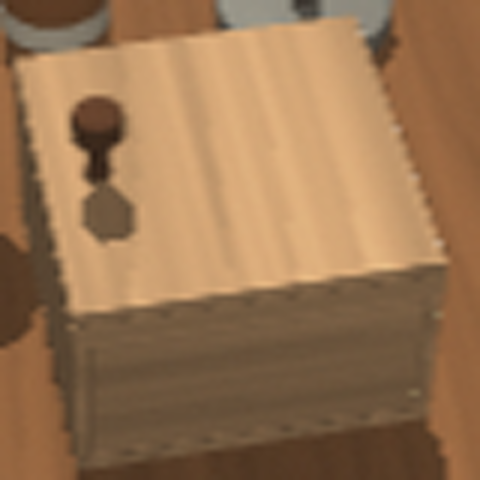

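```bash
python3 -c "
from h import *
print(sense()['joint_velocities'].round(2)); print(finish_job())"
```

```text
[ 0.02 -0.19  0.54  0.12 -0.04  0.1 ]
the job is handed in; nothing more can be done
None
```

The job is handed in at about 54 s, and the end state looks as asked: lamp back, bowls stacked in the box, lid shut.

- **Lamp:** I swung it clockwise until it met a hard stop (about 39 N). After release the peg was where it had stopped. I measured about 55° of swing, not the full 60° (1.05 rad), so it seems to have started about 0.09 rad off zero. I took the hard stop as proof it is fully back.
- **Bowls:** All four bench bowls are nested on bowl6, including one that was knocked about 4 cm aside during the run. Before the lid was closed, the wrist and side views both matched a top rim at 94 mm, which is a fully nested stack of five, upright and centred.
- **Lid:** It is closed, and a last press met firm resistance (about 23 N). No gap shows at the front, and the front edge measured about 116 mm against 121.5 mm nominal. The knob measured 160 mm against 156.5 mm. I put both differences down to measuring error.
- **Left alone:** I did not touch the wax jar, gouge, blank or the turquoise bowls, and they look undisturbed in the last pictures.

**What went wrong or disagreed:**
- The fingertips turned out to sit about 30–39 mm above the reported tool point. My first grip on the lamp peg and on the first bowl closed on nothing, and I corrected for it after that.
- While closing the lid, the shut fingertips jammed against the knob once, at about 55 N at the wrist. That is under the 120 N wrist limit. I believe only the fingers were pressing, so the 40 N limit on the arm and gripper body should not apply, but I cannot confirm that.

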